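Clear the glass grinding bench: laps, gauge and beads to their places

ROBOT

A 6-joint arm with a two-finger parallel gripper is mounted at the origin on the work surface. World frame = base frame: x ahead of the robot, y to its left, z up, the work surface at z = 0. Lengths are in m, angles in degrees, forces in N, time in s.
With the tool pointing down it reaches from about 0.3 to 0.75 m from the base axis. Payload 8.5 kg.
Tool frame: the origin (TCP) lies between the finger pads; the fingertips stand 17 mm ahead of it and the grasp point (between the pads) lies 2 mm behind it (env.tip_reach is the distance from the TCP to the fingertips, in m); z points along the fingers, y is the line along which they close (so a half turn about z gives the same grasp; the last joint's range is limited). The gripper opens to 85 mm and grips with 20 to 120 N. Pads are 22 mm wide; open, the fingers measure 114 mm over their backs; the gripper's body (76 mm by 85 mm) begins 54 mm behind the grasp point. The pads swing forward as they close: fully open they stand 13 mm farther back than shut.
Start: joints at [-85.101, 21.807, 74.336, -0, 83.858, -12.336], TCP at [0.163, -0.525, 0.225] pointing down, gripper open.
Joint ranges: [-178.18, 178.18], [-50.72, 133.34], [12.68, 142.11], [-81.47, 261.47], [9.98, 163.14], [-165.26, 165.26]. Speed limits (degrees/s): [136.94, 136.94, 180, 180, 180, 180].

INTERFACE

Orientations are given as a 3x3 rotation matrix whose columns are the frame's x, y, z axes.
In Python, from rig import env, viewer gives the robot as it stands.
- The arm moves only by the tool move_arm, never from a script. Its argument "motion" is a list of rows, each a list of 2 entries, a list of its own where there are three numbers: the shift along the tool's x, y, z normalised to -1 to 1, where 1 is 50 mm, then the turn, a rotation vector about the tool's x, y, z normalised to -1 to 1, where 1 is 8 degrees. A call has 1 to 20 rows; each row shifts and turns the commanded pose from where the row before left it, along the tool's axes as they then stand; what a row does not reach is not made up. A row lasts 1/10 s, in which the tool goes at most 50 mm and 8.59 degrees, less where a joint would pass 70% of its speed; a pose out of reach is approached as far as the arm can. A call with a number of a shift or a turn outside -1 to 1 is refused whole. A call with a gripper value outside its range is refused whole. "claw" is the closure, from 0 (fully open) to 1 (shut), set as the call begins (left out, the last holds). The fingers move at their own pace and stop on an object; "force" is the grip in N (left out, the last holds). Time passes only in rows, so rows that do not move let the fingers close. It gives the time, the measured TCP pose, the force, the opening and the grip force at its end, in the units of the state.
- env.observe(): the state, without advancing time (a new reading comes with each control period).
- viewer.get_image(name): name is "scene" or "top" or "wrist"; returns a dict with "frame" (400x640x3 uint8, red, green, blue), "depth" (400x640 float32, m along the optical axis (not along the pixel's ray), 0 where there is no reading), "fx", "fy", "cx", "cy" (pixels), "eye" and "attitude" of the camera in the world; the wrist camera has in their place "T_tool_cam" (4x4, takes a point from camera to tool coordinates, whose origin is the TCP and whose axes are the flange's). Camera axes: x right, y up, looking along -z (the intrinsics and any distortion apply to the point x, -y, -z); pixel columns grow to the right and rows downward; lengths in m; the calibration is good to about 2 mm. A picture is of the moment at which its call begins: read the wrist's pose just before it.
- env.close_job(): hands the job in; it is judged then, once.
The state is a dict: "time_s": time; "q": joint angles; "qvel": joint speeds; "joint_efforts": joint torques, N m; "position": TCP position; "tool_rot": TCP orientation; "ft_force": force on the tool from outside, world axes, zero at the start; "wrist_torque": the same for the moment, N m; "grip_width": finger opening in m; "gripper_force": force on a finger pad.
Only numpy, scipy, OpenCV 4.12 (cv2) and the standard library are available. Lean on these libraries where they do the work, as an engineer would, in place of code of your own. Each camera call takes 0.05 s, during which the arm holds its last target. There are 200 camera calls.

TASK

Please clear the grinding bench: put each lead lap, face down, into the round walnut rest made for its size, lay the steel radius gauge flat on its rail with both holes over the two dowels, and put both mint glass beads together in the honey-coloured glass dish. Set everything down, do not let it fall - lead dents and glass chips - and let go of it all.

Things in the scene. Friction and masses are not known exactly. Their poses are not given: they have to be found in the camera images.
- lap_large_grip (a point): Larger lead polishing lap, loose, about 0.55 kg, lying face down: dark grey lead disc 70 mm across and 9 mm thick, a 60 mm backing plate 4 mm thick on it, and an upright turned wooden handle 26 mm in diameter from 13 to 55 mm above its underside (top 4 mm tapered). This point is the middle of the handle, on the axis, 34 mm above the underside. z up.
- lap_small_grip (a point): Smaller lead polishing lap, loose, about 0.26 kg, the same but disc 46 mm across and backing plate 36 mm; the same wooden handle 26 mm in diameter from 13 to 55 mm above its underside. This point is the middle of the handle, on the axis, 34 mm above the underside. z up.
- gauge_mid (a point): Steel radius gauge, loose, about 0.19 kg, a flat plate 6 mm thick lying on the bench, 38 mm wide (y) and about 118 mm long (x), one end (+x) rounded outward, the other (-x) hollowed. Two through holes 14 mm in diameter on its centre line at x = +36 and -36 mm. This point is its centre, half-way up its thickness (3 mm above its underside). Either end may go either way on the rail.
- bead_round_mid (a point): Mint glass bead, barrel-shaped, loose, 22 g, standing on its ground flat end: 26 mm across at the middle, 20 mm high. This point is its centre, 10 mm above the bench.
- bead_tube_mid (a point): Mint glass bead, a plain cylinder, loose, 19 g, standing on end: 19 mm in diameter, 26 mm high. This point is its centre, 13 mm above the bench.
- rest_large: Larger round walnut lap rest, fixed: a shallow cup 102 mm across outside, 88 mm inside, rim 16 mm above the bench, cork floor 8 mm above the bench. Origin: centre of its underside, on the bench.
- rest_small: Smaller round walnut lap rest, fixed: a shallow cup 78 mm across outside, 64 mm inside, rim 16 mm above the bench, cork floor 8 mm above the bench. Origin: centre of its underside, on the bench.
- gauge_rest: Gauge rail of pale beech, fixed: a foot 150 x 56 mm and 8 mm high, on it a rail 140 mm long (x) and 22 mm wide (y), its flat top 26 mm above the bench. On the rail two upright dark walnut dowels 9 mm in diameter at x = +36 and -36 mm, reaching 46 mm above the bench, the top 6 mm tapering to 4 mm. The gauge lies flat on the rail top and overhangs the rail by 8 mm on each side, so fingers holding its long edges have room. Origin: centre of the underside, on the bench.
- dish: Honey-coloured glass dish, round, fixed, 140 mm across the rim and 30 mm high, wall 4 mm, floor 6 mm above the bench and flat for about 45 mm round the centre, sides flaring outward. Origin: centre of its underside, on the bench.

How it is judged:
By the outcome, as a careful person would: the job done as asked, in the order asked, and still so for the second after the job is handed in, with the robot touching nothing.
It also fails if it takes over 125 s, if anything falls off the work surface, if the arm or the gripper's body presses on something with over 40 N, if the wrist force passes 120 N, or if a joint passes its speed limit or range.

## Working session

There is one attempt and no reset: what is moved stays moved. The work goes in short steps, Python scripts to look and compute and a tool call to move; the robot and the scene stay as the last step left them, time stands still between calls to the robot, and variables do not carry over. Pictures are saved under pics/ and viewed, at most 14 in all, crops included, and the job is handed in when it is done.

Besides the shell and the picture viewer there is one more tool, called in YAML: its name, and indented under it one key for each argument. move_arm: Moves the arm, as the interface text tells. Scaled input: -1 to 1 covers 50 mm each way for a shift and 8 degrees each way for a turn. Its arguments: {"type":"object","properties":{"motion":{"type":"array","items":{"type":"array"}},"claw":{"type":"number"},"force":{"type":"number"}},"required":["motion"]}

```bash
ls; mkdir -p pics; python3 - <<'E'
from rig import env, viewer
import cv2, numpy as np, pickle
s=env.observe(); print(s['time_s'],s['position'],s['tool_rot'],s['grip_width'],env.tip_reach)
for n in ("top","scene"):
    d=viewer.get_image(n); pickle.dump(d,open(f'{n}.pkl','wb'))
    cv2.imwrite(f'pics/{n}0.png',d['frame'][...,::-1])
    print(n,d['fx'],d['fy'],d['cx'],d['cy'],d['eye'],d['attitude'],[k for k in d])
E
```

```text
pics
0.0 [ 0.1629069  -0.52497827  0.22411711] [[ 9.55107392e-01  2.96259765e-01 -1.46497565e-04]
 [ 2.96259647e-01 -9.55106271e-01  1.49396764e-03]
 [ 3.02681759e-04 -1.47030085e-03 -9.99998873e-01]] 0.08535303081447755 0.017
top 471.5511808267733 471.5511808267733 314.09693060113415 210.04099657154885 [4.30625972e-01 3.05760802e-04 1.24648519e+00] [[-0.00473161  0.9990976  -0.04220896]
 [-0.99998165 -0.00456763  0.00398054]
 [ 0.00378415  0.04222702  0.99910088]] ['frame', 'depth', 'fx', 'fy', 'cx', 'cy', 'eye', 'attitude']
scene 501.71948395895447 501.71948395895447 313.1958982323333 207.8828425452744 [1.22246703 0.31649993 1.02682798] [[-0.39526151 -0.71078263  0.58185598]
 [ 0.91847298 -0.29667795  0.261514  ]
 [-0.01325577  0.63778542  0.77010002]] ['frame', 'depth', 'fx', 'fy', 'cx', 'cy', 'eye', 'attitude']
```

View pics/top0.png

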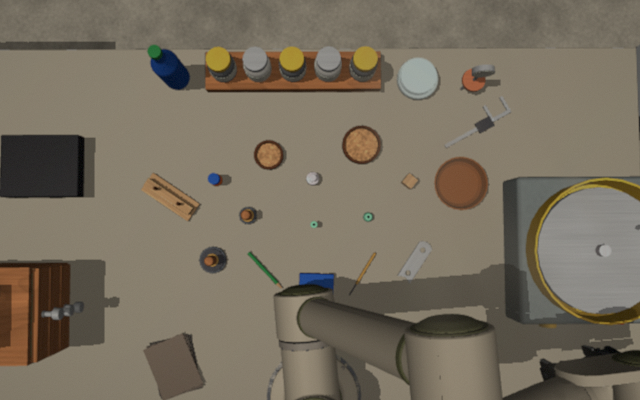

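View pics/scene0.png

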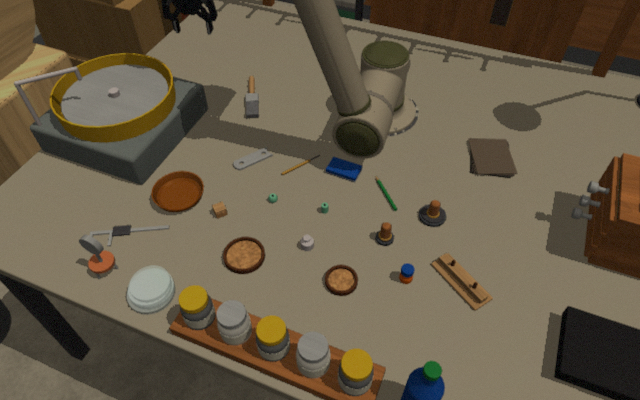

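The top view shows these pixel positions:
- Large lap about (212,260), small lap (248,215)
- Gauge (415,260), gauge rail (170,196)
- Small rest (269,154), large rest (361,145)
- Dish (461,183)
- Beads (314,224) and (368,216)

The other objects are clutter. I'll enlarge the views and work out positions.

```bash
cat > h.py <<'E'
import numpy as np, pickle, cv2
from rig import env, viewer
def cloud(d,E=None,A=None):
    E=d['eye'] if E is None else E; A=d['attitude'] if A is None else A
    v,u=np.mgrid[:400,:640]; z=d['depth']
    P=np.stack([(u-d['cx'])/d['fx']*z,-(v-d['cy'])/d['fy']*z,-z],-1)
    return P@np.asarray(A).T+E
def px(d,u,v,h):   # pixel -> world on plane z=h
    r=np.asarray(d['attitude'])@np.array([(u-d['cx'])/d['fx'],-(v-d['cy'])/d['fy'],-1.])
    return d['eye']+r*(h-d['eye'][2])/r[2]
E
python3 - <<'E'
from h import *
d=pickle.load(open('top.pkl','rb')); P=cloud(d)
print('bench z',np.median(P[200:280,300:400,2]))
m=((P[...,2]>0.004)&(d['depth']>0)).astype(np.uint8)
n,l,st,c=cv2.connectedComponentsWithStats(m)
for i in range(1,n):
    x,y,w,h,a=st[i]
    if 15<a<4000 and 100<y<300 and x>90:
        Q=P[l==i]; top=np.percentile(Q[:,2],95); (cx,cy),(W,H),ang=cv2.minAreaRect((Q[:,:2]*1000).astype(np.float32))
        print(st[i],'mid %.0f %.0f box %.0f %.0f ang %.1f top %.3f'%(cx,cy,W,H,ang,top))
f=d['frame'][...,::-1]
a=cv2.resize(f[130:280,135:335],None,fx=4,fy=4,interpolation=cv2.INTER_CUBIC)
b=cv2.resize(f[130:280,300:500],None,fx=4,fy=4,interpolation=cv2.INTER_CUBIC)
cv2.imwrite('pics/a1.png',a);cv2.imwrite('pics/b1.png',b)
E
```

```text
bench z -0.00046513701179040634
[475 101  35  33 243] mid 735 -474 box 56 108 ang 40.0 top 0.010
[ 342  125   39   40 1107] mid 654 -130 box 100 101 ang 10.3 top 0.017
[464 129  13   9  27] mid 686 -420 box 11 31 ang 29.5 top 0.009
[457 135   8   5  18] mid 672 -394 box 10 21 ang 33.3 top 0.009
[253 140  31  31 648] mid 629 116 box 79 78 ang 85.3 top 0.018
[445 140   9   9  22] mid 656 -365 box 9 28 ang 33.3 top 0.008
[ 435  157   54   54 1842] mid 550 -386 box 138 141 ang 19.8 top 0.030
[ 141  173   59   49 1161] mid 522 377 box 163 58 ang 54.8 top 0.030
[208 173  15  14 154] mid 566 252 box 38 30 ang 9.0 top 0.048
[307 172  12  14 132] mid 565 -1 box 29 33 ang 89.9 top 0.038
[401 174  18  16 155] mid 555 -255 box 35 31 ang 53.7 top 0.030
[240 206  17  20 239] mid 469 170 box 43 45 ang 43.1 top 0.056
[363 212  10  10  72] mid 464 -146 box 23 23 ang 77.3 top 0.024
[311 221   7   8  38] mid 445 -5 box 16 16 ang 26.4 top 0.028
[398 241  35  43 390] mid 349 -269 box 41 116 ang 56.8 top 0.010
[199 246  28  28 568] mid 355 262 box 72 70 ang 10.6 top 0.054
[248 252  35  37 171] mid 325 124 box 127 10 ang 42.7 top 0.013
[355 256  20  30  88] mid 324 -136 box 8 91 ang 57.4 top 0.011
```

View pics/a1.png

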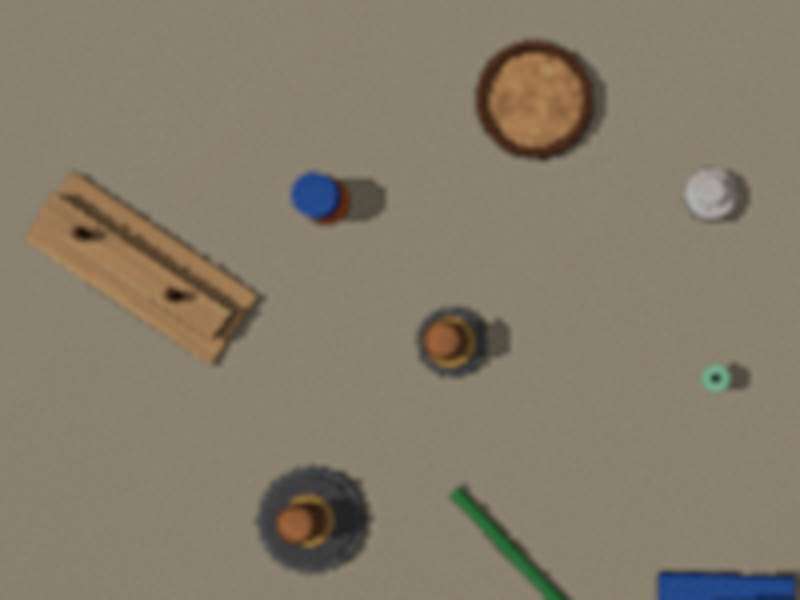

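View pics/b1.png

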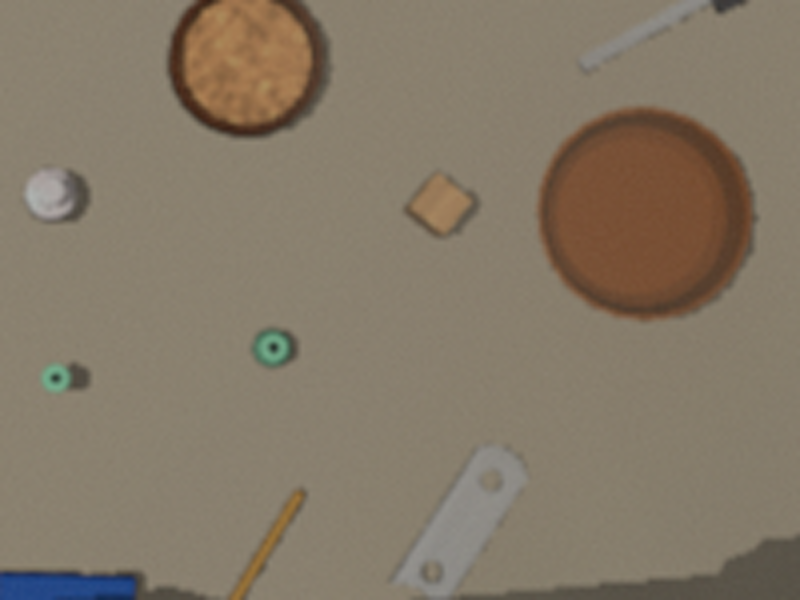

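In crop a the lap handle tops are at (297,523) and (443,340), the dowels near (80,234) and (172,296), and the tube bead at (715,378). In crop b the round bead is at (273,347), the gauge holes at (490,479) and (432,571), and the dish at (645,213). Next I convert these to positions and work out the first move.

```bash
cat >> h.py <<'E'
def plan(x,y,z,yaw=None,s=None):
    """tool-axis shift (units of 50mm) and turn about tool z (units of 8deg) from the current pose"""
    s=s or env.observe(); R=np.asarray(s['tool_rot']); p=np.asarray(s['position'])
    cur=np.degrees(np.arctan2(R[1,0],R[0,0]))
    print('at',(p*1000).round(1),'yaw %.1f'%cur,'tilt',(R[:2,2]*57.3).round(2),'-> shift units',(R.T@(np.array([x,y,z])-p)/.05).round(3),
      '' if yaw is None else 'turn units %.3f'%(((cur-yaw+90)%180-90)/8))
E
python3 - <<'E'
from h import *
d=pickle.load(open('top.pkl','rb')); P=cloud(d)
pts=dict(LLtop=(135,297,523,.055),LLdisc=(135,314,519,.009),LStop=(135,443,340,.055),LSdisc=(135,453,341,.009),
 dow1=(135,80,234,.046),dow2=(135,172,296,.046),tube=(135,715,378,.026),tube2=(300,55,378,.026),rnd=(300,273,347,.02),h1=(300,490,479,.006),h2=(300,432,571,.006),
 rs=(135,536,99,.016),rl=(300,248,60,.016),dish=(300,645,213,.03))
for k,(o,u,v,h) in pts.items(): print(k,(px(d,o+(u+.5)/4-.5,130+(v+.5)/4-.5,h)*1000).round(1))
# rail from depth: dowel points and rail top, laps handle tops
Q=P[165:230,135:205].reshape(-1,3)
q=Q[(Q[:,2]>.02)&(Q[:,2]<.034)]; r=cv2.minAreaRect((q[:,:2]*1000).astype(np.float32)); print('rail top',r,len(q))
q=Q[Q[:,2]>.037]; print('dowel pts',(q*1000).round(0).tolist())
for n,b in (('L',(240,285,195,235)),('S',(200,230,235,262))):
    q=P[b[0]:b[1],b[2]:b[3]].reshape(-1,3); q=q[q[:,2]>.05]; print(n,(q.mean(0)*1000).round(1),len(q))
plan(.355,.262,.16,0)
E
```

```text
LLtop [355.4 260.8  55. ]
LLdisc [355.1 259.8   9. ]
LStop [470.2 169.2  55. ]
LSdisc [471.  169.2   9. ]
dow1 [539.1 401.9  46. ]
dow2 [499.3 343.   46. ]
tube [445.7  -2.5  26. ]
tube2 [445.7  -2.5  26. ]
rnd [ 465.3 -144.5   20. ]
h1 [ 378.4 -287.8    6. ]
h2 [ 318.4 -248.9    6. ]
rs [629.3 114.   16. ]
rl [ 654.1 -130.3   16. ]
dish [ 550.7 -385.2   30. ]
rail top ((519.333984375, 373.8210144042969), (140.7454071044922, 22.658817291259766), 56.035972595214844) 438
dowel pts [[431.0, 0.0, 1246.0], [431.0, 0.0, 1246.0], [431.0, 0.0, 1246.0], [431.0, 0.0, 1246.0], [431.0, 0.0, 1246.0], [542.0, 404.0, 45.0], [542.0, 402.0, 41.0], [543.0, 401.0, 38.0], [540.0, 407.0, 44.0], [540.0, 404.0, 45.0], [539.0, 400.0, 49.0], [540.0, 400.0, 41.0], [537.0, 405.0, 42.0], [537.0, 403.0, 41.0], [538.0, 401.0, 39.0], [431.0, 0.0, 1246.0], [431.0, 0.0, 1246.0], [504.0, 343.0, 43.0], [501.0, 345.0, 46.0], [501.0, 342.0, 47.0], [501.0, 341.0, 40.0], [501.0, 339.0, 37.0], [498.0, 345.0, 43.0], [498.0, 341.0, 48.0], [499.0, 341.0, 39.0], [496.0, 347.0, 39.0], [496.0, 343.0, 41.0], [496.0, 342.0, 38.0], [431.0, 0.0, 1246.0], [431.0, 0.0, 1246.0], [431.0, 0.0, 1246.0], [431.0, 0.0, 1246.0], [431.0, 0.0, 1246.0], [431.0, 0.0, 1246.0], [431.0, 0.0, 1246.0]]
L [357.1 247.7 113.6] 80
S [467.5 161.9 101.9] 75
at [ 162.9 -525.   224.2] yaw 17.2 tilt [-0.    0.07] -> shift units [  8.333 -13.894   1.304] turn units 2.155
```

move_arm:
  motion:
    - [[0,0,0],[0,0,0.718]]
    - [[0,0,0],[0,0,0.718]]
    - [[0,0,0],[0,0,0.718]]
    - [[0.445,-0.7,0],[0,0,0]]
    - [[0.445,-0.7,0],[0,0,0]]
    - [[0.445,-0.7,0],[0,0,0]]
    - [[0.445,-0.7,0],[0,0,0]]
    - [[0.445,-0.7,0],[0,0,0]]
    - [[0.445,-0.7,0],[0,0,0]]
    - [[0.445,-0.7,0],[0,0,0]]
    - [[0.445,-0.7,0],[0,0,0]]
    - [[0.445,-0.7,0],[0,0,0]]
    - [[0.445,-0.7,0],[0,0,0]]
    - [[0.445,-0.7,0],[0,0,0]]
    - [[0.445,-0.7,0],[0,0,0]]
    - [[-0.2,-0.7,0],[0,0,0]]
    - [[-0.2,-0.7,0],[0,0,0]]
    - [[-0.2,-0.7,0],[0,0,0]]
    - [[-0.2,-0.7,0],[0,0,0]]
    - [[-0.2,-0.7,0],[0,0,0]]
  claw: 0
  force: 60

```text
time_s: 2.1
position: [0.3791, 0.071, 0.2246]
tool_rot: [[1.0, -0.0, -0.0], [-0.0, -1.0, 0.0], [-0.0, -0.0, -1.0]]
ft_force: [0.5, 0.5, -0.6]
grip_width: 0.0853
gripper_force: 0.0
```

```bash
python3 - <<'E'
from h import *
plan(.355,.260,.15,0)
E
```

```text
at [379.1  71.  224.6] yaw -0.0 tilt [-0.02  0.  ] -> shift units [-0.483 -3.779  1.492] turn units -0.001
```

move_arm:
  motion:
    - [[-0.081,-0.63,0.25],[0,0,0]]
    - [[-0.081,-0.63,0.25],[0,0,0]]
    - [[-0.081,-0.63,0.25],[0,0,0]]
    - [[-0.081,-0.63,0.25],[0,0,0]]
    - [[-0.081,-0.63,0.25],[0,0,0]]
    - [[-0.081,-0.63,0.25],[0,0,0]]
    - [[0,0,0.4],[0,0,0]]
    - [[0,0,0.4],[0,0,0]]
    - [[0,0,0.4],[0,0,0]]
    - [[0,0,0.4],[0,0,0]]
    - [[0,0,0.4],[0,0,0]]
    - [[0,0,0.2],[0,0,0]]
    - [[0,0,0.11],[0,0,0]]
    - [[0,0,0],[0,0,0]]

```text
time_s: 3.5
position: [0.3556, 0.2587, 0.034]
tool_rot: [[1.0, 0.0, -0.001], [0.0, -1.0, -0.0], [-0.001, 0.0, -1.0]]
ft_force: [-0.9, -0.3, 0.6]
grip_width: 0.0852
gripper_force: 0.0
```

move_arm:
  motion:
    - [[0,0,0],[0,0,0]]
    - [[0,0,0],[0,0,0]]
    - [[0,0,0],[0,0,0]]
    - [[0,0,0],[0,0,0]]
    - [[0,0,0],[0,0,0]]
    - [[0,0,0],[0,0,0]]
    - [[0,0,0],[0,0,0]]
    - [[0,0,0],[0,0,0]]
  claw: 1
  force: 60

```text
time_s: 4.3
position: [0.3563, 0.2595, 0.0352]
tool_rot: [[1.0, -0.0, 0.003], [-0.0, -1.0, 0.002], [0.003, -0.002, -1.0]]
ft_force: [-2.2, 4.0, 9.3]
grip_width: 0.023
gripper_force: 58.4
```

move_arm:
  motion:
    - [[0,0,-0.1],[0,0,0]]
    - [[0,0,-0.2],[0,0,0]]
    - [[0,0,-0.4],[0,0,0]]
    - [[0,0,-0.5],[0,0,0]]
    - [[0,0,-0.5],[0,0,0]]
    - [[0,0,-0.4],[0,0,0]]
    - [[0,0,0],[0,0,0]]

```text
time_s: 5.0
position: [0.3564, 0.259, 0.1415]
tool_rot: [[1.0, 0.0, 0.004], [0.0, -1.0, 0.001], [0.004, -0.001, -1.0]]
ft_force: [1.6, -0.2, -5.6]
grip_width: 0.0227
gripper_force: 59.6
```

```bash
python3 - <<'E'
from h import *
plan(.654,-.130,.12,0)
d=viewer.get_image('wrist'); print(d['T_tool_cam'],d['fx'],d['cx'],d['cy'])
cv2.imwrite('pics/w1.png',d['frame'][...,::-1])
E
```

```text
at [356.4 259.  141.5] yaw 0.0 tilt [0.25 0.09] -> shift units [5.949 7.781 0.443] turn units 0.001
[[-3.25989077e-04  9.64470791e-01  2.64189302e-01  6.81802921e-02]
 [ 9.99999945e-01  2.99383692e-04  1.40967982e-04  1.11791831e-04]
 [ 5.68655327e-05  2.64189333e-01 -9.64470836e-01 -1.49288618e-01]
 [ 0.00000000e+00  0.00000000e+00  0.00000000e+00  1.00000000e+00]] 353.2463254415221 321.5564664187963 200.44111011902336
```

View pics/w1.png

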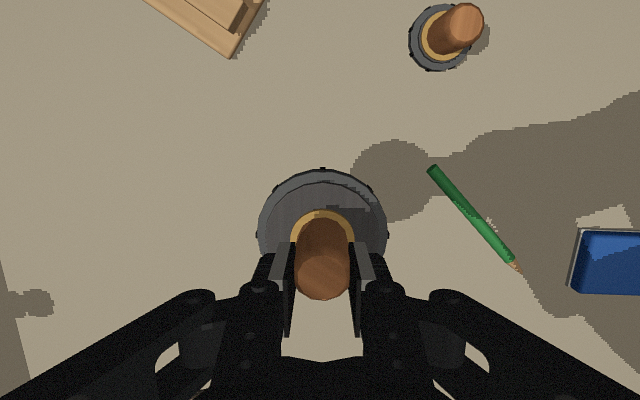

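The wrist picture shows the large lap hanging upright between the pads, with the handle at about (322,250) and the disc level. I carry it to the large rest.

move_arm:
  motion:
    - [[0.25,0.32,0],[0,0,0]]
    - [[0.5,0.65,0],[0,0,0]]
    - [[0.5,0.65,0],[0,0,0]]
    - [[0.5,0.65,0],[0,0,0]]
    - [[0.5,0.65,0],[0,0,0]]
    - [[0.5,0.65,0],[0,0,0]]
    - [[0.5,0.65,0],[0,0,0]]
    - [[0.5,0.65,0],[0,0,0]]
    - [[0.5,0.65,0],[0,0,0]]
    - [[0.5,0.65,0],[0,0,0]]
    - [[0.5,0.65,0],[0,0,0]]
    - [[0.5,0.65,0],[0,0,0]]
    - [[0.2,0.31,0],[0,0,0]]
    - [[0,0,0.3],[0,0,0]]
    - [[0,0,0.3],[0,0,0]]
    - [[0,0,0.3],[0,0,0]]
    - [[0,0,0.2],[0,0,0]]
    - [[0,0,0.2],[0,0,0]]
    - [[0,0,0],[0,0,0]]

```text
time_s: 6.95
position: [0.6522, -0.1299, 0.0721]
tool_rot: [[1.0, 0.0, -0.004], [0.0, -1.0, 0.001], [-0.004, -0.001, -1.0]]
ft_force: [-0.4, 0.9, -6.0]
grip_width: 0.0228
gripper_force: 59.9
```

```bash
python3 - <<'E'
from h import *
plan(.654,-.130,.0435,0)
d=viewer.get_image('wrist')
cv2.imwrite('pics/w2.png',d['frame'][...,::-1])
E
```

```text
at [ 652.2 -129.9   72.1] yaw 0.0 tilt [-0.2   0.08] -> shift units [0.037 0.002 0.572] turn units 0.000
```

View pics/w2.png

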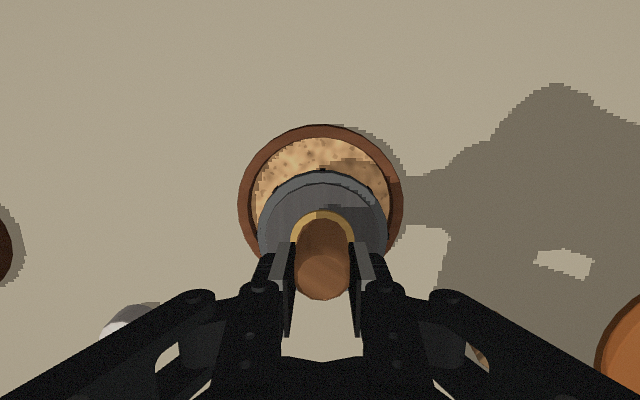

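The lap hangs centred sideways over the large rest, with the rest's axis at about column 321. I lower it slowly.

move_arm:
  motion:
    - [[0.036,0,0.15],[0,0,0]]
    - [[0,0,0.15],[0,0,0]]
    - [[0,0,0.1],[0,0,0]]
    - [[0,0,0.06],[0,0,0]]
    - [[0,0,0.04],[0,0,0]]
    - [[0,0,0.03],[0,0,0]]
    - [[0,0,0.02],[0,0,0]]
    - [[0,0,0],[0,0,0]]

```text
time_s: 7.8
position: [0.655, -0.1303, 0.0468]
tool_rot: [[1.0, 0.0, 0.0], [0.0, -1.0, -0.0], [0.0, 0.0, -1.0]]
ft_force: [0.6, -0.8, -5.4]
grip_width: 0.0233
gripper_force: 59.9
```

move_arm:
  motion:
    - [[0,0,0.03],[0,0,0]]
    - [[0,0,0.02],[0,0,0]]
    - [[0,0,0],[0,0,0]]
    - [[0,0,0],[0,0,0]]

```text
time_s: 8.2
position: [0.655, -0.1303, 0.0442]
tool_rot: [[1.0, 0.0, 0.0], [0.0, -1.0, 0.0], [0.0, -0.0, -1.0]]
ft_force: [0.5, -0.1, -6.3]
grip_width: 0.0228
gripper_force: 60.0
```

move_arm:
  motion:
    - [[0,0,0.02],[0,0,0]]
    - [[0,0,0.01],[0,0,0]]
    - [[0,0,0],[0,0,0]]
    - [[0,0,0],[0,0,0]]

```text
time_s: 8.6
position: [0.6551, -0.1305, 0.0434]
tool_rot: [[1.0, 0.0, 0.001], [0.0, -1.0, -0.001], [0.001, 0.001, -1.0]]
ft_force: [-2.7, -1.1, 1.3]
grip_width: 0.0227
gripper_force: 60.8
```

move_arm:
  motion:
    - [[0,0,0.006],[0,0,0]]
    - [[0,0,0],[0,0,0]]
  force: 20

```text
time_s: 8.8
position: [0.6551, -0.1305, 0.0433]
tool_rot: [[1.0, 0.0, 0.001], [0.0, -1.0, -0.001], [0.001, 0.001, -1.0]]
ft_force: [-3.6, -0.8, 5.2]
grip_width: 0.0228
gripper_force: 61.1
```

move_arm:
  motion:
    - [[0,0,0],[0,0,0]]
    - [[0,0,0],[0,0,0]]
    - [[0,0,0],[0,0,0]]
    - [[0,0,0],[0,0,0]]
    - [[0,0,0],[0,0,0]]
    - [[0,0,0],[0,0,0]]
    - [[0,0,-0.2],[0,0,0]]
    - [[0,0,-0.5],[0,0,0]]
    - [[0,0,-0.7],[0,0,0]]
    - [[0,0,-0.7],[0,0,0]]
    - [[0,0,-0.2],[0,0,0]]
    - [[0,0,0],[0,0,0]]
  claw: 0

```text
time_s: 10.0
position: [0.6555, -0.1304, 0.1596]
tool_rot: [[1.0, 0.0, 0.004], [0.0, -1.0, -0.001], [0.004, 0.001, -1.0]]
ft_force: [-0.6, 0.5, 0.2]
grip_width: 0.0855
gripper_force: 0.0
```

```bash
python3 - <<'E'
from h import *
plan(.4705,.169,.034,0)
E
```

```text
at [ 655.5 -130.4  159.6] yaw 0.0 tilt [ 0.21 -0.08] -> shift units [-3.708 -5.992  2.49 ] turn units 0.001
```

move_arm:
  motion:
    - [[-0.2,-0.3,0],[0,0,0]]
    - [[-0.371,-0.6,0],[0,0,0]]
    - [[-0.371,-0.6,0],[0,0,0]]
    - [[-0.371,-0.6,0],[0,0,0]]
    - [[-0.371,-0.6,0],[0,0,0]]
    - [[-0.371,-0.6,0],[0,0,0]]
    - [[-0.371,-0.6,0],[0,0,0]]
    - [[-0.371,-0.6,0],[0,0,0]]
    - [[-0.371,-0.6,0],[0,0,0]]
    - [[-0.371,-0.6,0],[0,0,0]]
    - [[-0.169,-0.292,0],[0,0,0]]
    - [[0,0,0.4],[0,0,0]]
    - [[0,0,0.5],[0,0,0]]
    - [[0,0,0.5],[0,0,0]]
    - [[0,0,0.5],[0,0,0]]
    - [[0,0,0.3],[0,0,0]]
    - [[0,0,0.15],[0,0,0]]
    - [[0,0,0.1],[0,0,0]]
    - [[0,0,0],[0,0,0]]

```text
time_s: 11.9
position: [0.4692, 0.1693, 0.0345]
tool_rot: [[1.0, 0.0, -0.001], [0.0, -1.0, -0.0], [-0.001, 0.0, -1.0]]
ft_force: [0.1, 0.6, 1.3]
grip_width: 0.0854
gripper_force: 0.0
```

move_arm:
  motion:
    - [[0,0,0],[0,0,0]]
    - [[0,0,0],[0,0,0]]
    - [[0,0,0],[0,0,0]]
    - [[0,0,0],[0,0,0]]
    - [[0,0,0],[0,0,0]]
    - [[0,0,0],[0,0,0]]
    - [[0,0,0],[0,0,0]]
    - [[0,0,0],[0,0,0]]
  claw: 1
  force: 50

```text
time_s: 12.7
position: [0.4699, 0.1696, 0.0354]
tool_rot: [[1.0, 0.0, 0.001], [0.0, -1.0, 0.0], [0.001, -0.0, -1.0]]
ft_force: [-0.6, 1.9, 5.9]
grip_width: 0.0233
gripper_force: 48.9
```

move_arm:
  motion:
    - [[0,0,-0.1],[0,0,0]]
    - [[0,0,-0.2],[0,0,0]]
    - [[0,0,-0.4],[0,0,0]]
    - [[0,0,-0.5],[0,0,0]]
    - [[0,0,-0.3],[0,0,0]]
    - [[0,0,0],[0,0,0]]

```text
time_s: 13.3
position: [0.4704, 0.1693, 0.1121]
tool_rot: [[1.0, 0.0, 0.004], [0.0, -1.0, 0.0], [0.004, -0.0, -1.0]]
ft_force: [-0.2, 0.1, -2.7]
grip_width: 0.0233
gripper_force: 49.3
```

```bash
python3 - <<'E'
from h import *
plan(.629,.114,.12,0)
E
```

```text
at [470.4 169.3 112.1] yaw 0.0 tilt [0.23 0.02] -> shift units [ 3.173  1.107 -0.146] turn units 0.001
```

move_arm:
  motion:
    - [[0.2,0.07,0],[0,0,0]]
    - [[0.4,0.14,0],[0,0,0]]
    - [[0.4,0.14,0],[0,0,0]]
    - [[0.4,0.14,0],[0,0,0]]
    - [[0.4,0.14,0],[0,0,0]]
    - [[0.4,0.14,0],[0,0,0]]
    - [[0.4,0.14,0],[0,0,0]]
    - [[0.4,0.14,0],[0,0,0]]
    - [[0.18,0.04,0],[0,0,0]]
    - [[0,0,0.3],[0,0,0]]
    - [[0,0,0.3],[0,0,0]]
    - [[0,0,0.2],[0,0,0]]
    - [[0,0,0],[0,0,0]]

```text
time_s: 14.6
position: [0.6275, 0.1149, 0.0679]
tool_rot: [[1.0, 0.0, -0.004], [0.0, -1.0, 0.0], [-0.004, -0.0, -1.0]]
ft_force: [0.5, 0.7, -2.3]
grip_width: 0.0235
gripper_force: 49.3
```

```bash
python3 - <<'E'
from h import *
plan(.629,.115,.0435,0)
d=viewer.get_image('wrist')
cv2.imwrite('pics/w3.png',d['frame'][...,::-1])
E
```

```text
at [627.5 114.9  67.9] yaw 0.0 tilt [-0.23  0.  ] -> shift units [ 0.032 -0.003  0.488] turn units 0.001
```

View pics/w3.png

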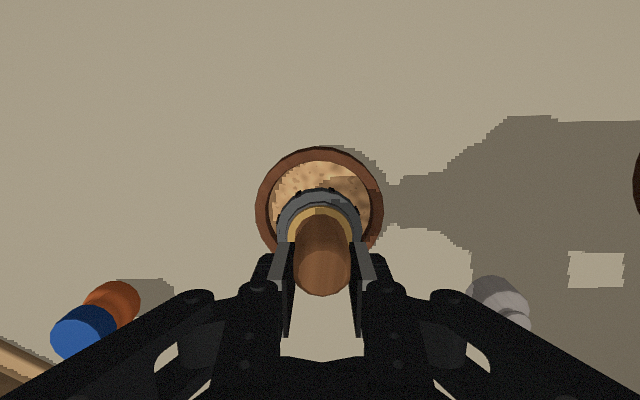

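The small lap is centred over the small rest, with the rest at column 319 and the disc at 321.

move_arm:
  motion:
    - [[0.02,0,0.15],[0,0,0]]
    - [[0,0,0.12],[0,0,0]]
    - [[0,0,0.08],[0,0,0]]
    - [[0,0,0.06],[0,0,0]]
    - [[0,0,0.04],[0,0,0]]
    - [[0,0,0.03],[0,0,0]]
    - [[0,0,0.02],[0,0,0]]
    - [[0,0,0],[0,0,0]]
    - [[0,0,0],[0,0,0]]

```text
time_s: 15.55
position: [0.6296, 0.1148, 0.045]
tool_rot: [[1.0, 0.0, 0.0], [0.0, -1.0, 0.0], [0.0, -0.0, -1.0]]
ft_force: [0.5, -0.6, -2.4]
grip_width: 0.0234
gripper_force: 49.3
```

move_arm:
  motion:
    - [[0,0,0.02],[0,0,0]]
    - [[0,0,0.015],[0,0,0]]
    - [[0,0,0],[0,0,0]]
    - [[0,0,0],[0,0,0]]

```text
time_s: 15.95
position: [0.6297, 0.1149, 0.0435]
tool_rot: [[1.0, 0.0, 0.001], [0.0, -1.0, 0.0], [0.001, -0.0, -1.0]]
ft_force: [-0.5, 0.3, 2.4]
grip_width: 0.0236
gripper_force: 49.6
```

move_arm:
  motion:
    - [[0,0,0],[0,0,0]]
    - [[0,0,0],[0,0,0]]
    - [[0,0,0],[0,0,0]]
    - [[0,0,0],[0,0,0]]
    - [[0,0,0],[0,0,0]]
    - [[0,0,0],[0,0,0]]
    - [[0,0,-0.2],[0,0,0]]
    - [[0,0,-0.5],[0,0,0]]
    - [[0,0,-0.7],[0,0,0]]
    - [[0,0,-0.7],[0,0,0]]
    - [[0,0,-0.3],[0,0,0]]
    - [[0,0,0],[0,0,0]]
  claw: 0

```text
time_s: 17.15
position: [0.6305, 0.1149, 0.1665]
tool_rot: [[1.0, 0.0, 0.006], [0.0, -1.0, -0.0], [0.006, 0.0, -1.0]]
ft_force: [-0.3, 0.0, -0.0]
grip_width: 0.0855
gripper_force: 0.0
```

```bash
python3 - <<'E'
from h import *
plan(.348,-.268,.16,-33)
d=viewer.get_image('wrist')
E
```

```text
at [630.5 114.9 166.5] yaw 0.0 tilt [ 0.34 -0.  ] -> shift units [-5.652  7.656  0.098] turn units 4.126
```

move_arm:
  motion:
    - [[-0.434,0.59,0],[0,0,0]]
    - [[-0.434,0.59,0],[0,0,0]]
    - [[-0.434,0.59,0],[0,0,0]]
    - [[-0.434,0.59,0],[0,0,0]]
    - [[-0.434,0.59,0],[0,0,0]]
    - [[-0.434,0.59,0],[0,0,0]]
    - [[-0.434,0.59,0],[0,0,0]]
    - [[-0.434,0.59,0],[0,0,0]]
    - [[-0.434,0.59,0],[0,0,0]]
    - [[-0.434,0.59,0],[0,0,0]]
    - [[-0.434,0.59,0],[0,0,0]]
    - [[-0.434,0.59,0],[0,0,0]]
    - [[-0.434,0.59,0],[0,0,0]]
    - [[0,0,0],[0,0,0.825]]
    - [[0,0,0],[0,0,0.825]]
    - [[0,0,0],[0,0,0.825]]
    - [[0,0,0],[0,0,0.825]]
    - [[0,0,0],[0,0,0.825]]
    - [[0,0,0],[0,0,0]]
    - [[0,0,0],[0,0,0]]

```text
time_s: 19.2
position: [0.3472, -0.2683, 0.1625]
tool_rot: [[0.84, -0.542, -0.001], [-0.542, -0.84, 0.001], [-0.001, -0.001, -1.0]]
ft_force: [-0.2, 0.2, 0.9]
grip_width: 0.0857
gripper_force: 0.0
```

```bash
cat >> h.py <<'E'
def wrist(name):
    s=env.observe(); d=viewer.get_image('wrist'); T=np.asarray(d['T_tool_cam']); R=np.asarray(s['tool_rot'])
    d['eye']=np.asarray(s['position'])+R@T[:3,3]; d['attitude']=R@T[:3,:3]
    pickle.dump(d,open(name+'.pkl','wb')); cv2.imwrite(f'pics/{name}.png',d['frame'][...,::-1]); return d
E
python3 - <<'E'
from h import *
plan(.348,-.268,.02,-33)
wrist('g1')
E
```

```text
at [ 347.2 -268.3  162.5] yaw -32.8 tilt [-0.05  0.07] -> shift units [ 0.014 -0.013  2.85 ] turn units 0.022
```

View pics/g1.png

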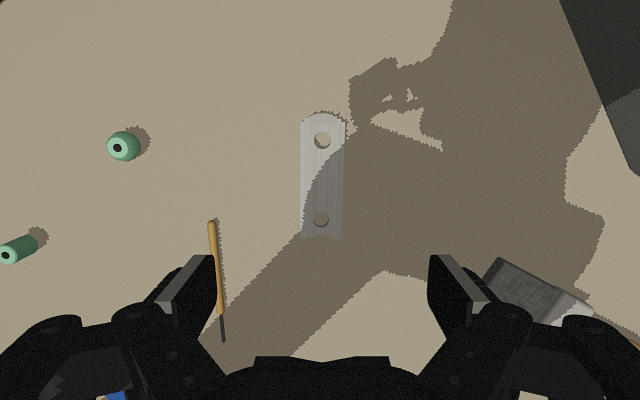

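The gauge lies along the tool's x axis. Its holes are at (322,140) and (321,219), and the brush at (212,222) is clear of the fingers' way down.

```bash
python3 - <<'E'
from h import *
d=pickle.load(open('g1.pkl','rb'))
a=px(d,322,140,.005);b=px(d,321,219,.005); print(a,b,np.linalg.norm(a-b),(a+b)/2,np.degrees(np.arctan2(*(a-b)[1::-1])))
l,r=px(d,302,180,.006),px(d,343,180,.006); print('edges',l,r,(l+r)/2,np.linalg.norm(l-r))
P=cloud(d); print('plate z',np.median(P[150:200,310:335,2]))
m=(a+b)/2; plan(m[0],m[1],.02)
E
```

```text
[ 0.37902532 -0.28844552  0.005     ] [ 0.31942575 -0.24891558  0.005     ] 0.07151730779353224 [ 0.34922554 -0.26868055  0.005     ] -33.55467523310786
edges [ 0.35927147 -0.2546735   0.006     ] [ 0.33962729 -0.28511231  0.006     ] [ 0.34944938 -0.2698929   0.006     ] 0.03622726879567197
plate z 0.006129229768595257
at [ 347.3 -268.4  162.7] yaw -32.8 tilt [-0.04  0.05] -> shift units [ 0.039 -0.016  2.853]
```

move_arm:
  motion:
    - [[0.04,-0.016,0.3],[0,0,0.09]]
    - [[0,0,0.5],[0,0,0]]
    - [[0,0,0.6],[0,0,0]]
    - [[0,0,0.5],[0,0,0]]
    - [[0,0,0.3],[0,0,0]]
    - [[0,0,0],[0,0,0]]
    - [[0,0,0],[0,0,0]]
  claw: 0.43
  force: 40

```text
time_s: 19.95
position: [0.3497, -0.2692, 0.0534]
tool_rot: [[0.832, -0.554, -0.0], [-0.554, -0.832, 0.0], [-0.0, -0.0, -1.0]]
ft_force: [0.3, -0.3, 0.8]
grip_width: 0.0484
gripper_force: 0.0
```

```bash
python3 - <<'E'
from h import *
plan(.3492,-.2687,.025,-33.5)
wrist('g2')
E
```

```text
at [ 349.7 -269.2   53.4] yaw -33.7 tilt [-0.    0.01] -> shift units [-0.013 -0.003  0.569] turn units -0.019
```

View pics/g2.png

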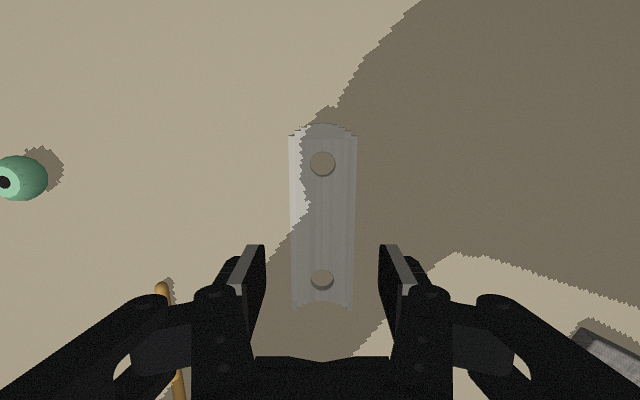

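The gauge is centred between the pads: its edges are at columns 290 and 356, the pads at 262 and 382, and the holes at (322,164) and (322,279). I go down until the tips just reach it.

move_arm:
  motion:
    - [[0,0,0.2],[0,0,0]]
    - [[0,0,0.2],[0,0,0]]
    - [[0,0,0.1],[0,0,0]]
    - [[0,0,0.07],[0,0,0]]
    - [[0,0,0.05],[0,0,0]]
    - [[0,0,0.03],[0,0,0]]
    - [[0,0,0],[0,0,0]]

```text
time_s: 20.7
position: [0.3496, -0.2691, 0.0206]
tool_rot: [[0.832, -0.555, -0.0], [-0.555, -0.832, 0.0], [-0.0, -0.0, -1.0]]
ft_force: [0.4, 0.5, -0.1]
grip_width: 0.049
gripper_force: 0.0
```

move_arm:
  motion:
    - [[0,0,0.03],[0,0,0]]
    - [[0,0,0.02],[0,0,0]]
    - [[0,0,0],[0,0,0]]

```text
time_s: 21.0
position: [0.3495, -0.2691, 0.0182]
tool_rot: [[0.832, -0.555, 0.0], [-0.555, -0.832, -0.0], [0.0, 0.0, -1.0]]
ft_force: [0.6, 0.5, 0.2]
grip_width: 0.0485
gripper_force: 0.0
```

move_arm:
  motion:
    - [[0,0,0],[0,0,0]]
    - [[0,0,0],[0,0,0]]
    - [[0,0,0],[0,0,0]]
  claw: 0.52

```text
time_s: 21.3
position: [0.3496, -0.2691, 0.0182]
tool_rot: [[0.832, -0.555, 0.0], [-0.555, -0.832, -0.0], [0.0, 0.0, -1.0]]
ft_force: [0.5, 0.5, 0.7]
grip_width: 0.0411
gripper_force: 0.0
```

move_arm:
  motion:
    - [[0,0,0],[0,0,0]]
    - [[0,0,0],[0,0,0]]
    - [[0,0,0],[0,0,0]]
    - [[0,0,0],[0,0,0]]
  claw: 1
  force: 60

```text
time_s: 21.7
position: [0.3496, -0.2691, 0.0182]
tool_rot: [[0.832, -0.555, 0.0], [-0.555, -0.832, 0.0], [-0.0, -0.0, -1.0]]
ft_force: [-0.6, 0.3, 0.1]
grip_width: -0.0
gripper_force: 0.0
```

The grip closed on nothing (width 0), so I look again.

```bash
python3 - <<'E'
from h import *
wrist('g3'); print(env.observe()['ft_force'])
E
```

```text
[0.27996159 0.57684024 0.79086751]
```

View pics/g3.png

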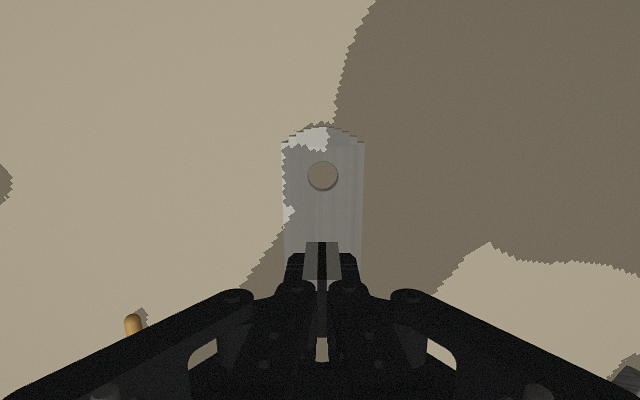

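The fingers shut above the plate and the gauge has not moved. I measure the true tip height from depth.

```bash
python3 - <<'E'
from h import *
for n in ('g3','g2'):
    d=pickle.load(open(n+'.pkl','rb')); P=cloud(d)*1000
    for v in range(236,300,6):
        print(n,v,[tuple(P[v,u].round(0)) for u in ((312,322,334) if n=='g3' else (246,256,262,382,390,400))])
E
```

```text
g3 236 [(np.float64(358.0), np.float64(-268.0), np.float64(7.0)), (np.float64(355.0), np.float64(-272.0), np.float64(6.0)), (np.float64(351.0), np.float64(-277.0), np.float64(6.0))]
g3 242 [(np.float64(362.0), np.float64(-272.0), np.float64(29.0)), (np.float64(360.0), np.float64(-275.0), np.float64(30.0)), (np.float64(358.0), np.float64(-280.0), np.float64(31.0))]
g3 248 [(np.float64(362.0), np.float64(-272.0), np.float64(36.0)), (np.float64(360.0), np.float64(-275.0), np.float64(36.0)), (np.float64(358.0), np.float64(-280.0), np.float64(37.0))]
g3 254 [(np.float64(362.0), np.float64(-272.0), np.float64(42.0)), (np.float64(360.0), np.float64(-276.0), np.float64(43.0)), (np.float64(357.0), np.float64(-279.0), np.float64(41.0))]
g3 260 [(np.float64(362.0), np.float64(-272.0), np.float64(47.0)), (np.float64(360.0), np.float64(-275.0), np.float64(47.0)), (np.float64(357.0), np.float64(-279.0), np.float64(47.0))]
g3 266 [(np.float64(362.0), np.float64(-272.0), np.float64(52.0)), (np.float64(360.0), np.float64(-275.0), np.float64(52.0)), (np.float64(358.0), np.float64(-279.0), np.float64(5
[... 4210 characters left out ...]
, np.float64(-253.0), np.float64(99.0)), (np.float64(365.0), np.float64(-249.0), np.float64(85.0)), (np.float64(359.0), np.float64(-245.0), np.float64(73.0)), (np.float64(333.0), np.float64(-286.0), np.float64(75.0)), (np.float64(340.0), np.float64(-291.0), np.float64(91.0)), (np.float64(344.0), np.float64(-295.0), np.float64(101.0))]
g2 296 [(np.float64(370.0), np.float64(-253.0), np.float64(101.0)), (np.float64(363.0), np.float64(-248.0), np.float64(86.0)), (np.float64(357.0), np.float64(-244.0), np.float64(73.0)), (np.float64(331.0), np.float64(-285.0), np.float64(76.0)), (np.float64(338.0), np.float64(-290.0), np.float64(90.0)), (np.float64(342.0), np.float64(-294.0), np.float64(100.0))]
```

The depth shows the real tips at about z 26 mm with the TCP at 18 mm. They stand some 25 mm higher than stated, which also explains the 23 mm lap grip on the handle's taper. I open to 48 mm and go down guided by force.

move_arm:
  motion:
    - [[0,0,0],[0,0,0]]
    - [[0,0,0],[0,0,0]]
    - [[0,0,0],[0,0,0]]
    - [[0,0,0],[0,0,0]]
    - [[0,0,0.1],[0,0,0]]
    - [[0,0,0.1],[0,0,0]]
    - [[0,0,0.1],[0,0,0]]
    - [[0,0,0.1],[0,0,0]]
    - [[0,0,0],[0,0,0]]
  claw: 0.43

```text
time_s: 22.65
position: [0.3493, -0.2688, -0.0026]
tool_rot: [[0.832, -0.555, -0.001], [-0.555, -0.832, 0.001], [-0.001, -0.0, -1.0]]
ft_force: [-0.3, 0.1, 0.6]
grip_width: 0.0485
gripper_force: 0.0
```

```bash
python3 - <<'E'
from h import *
d=wrist('g4'); P=cloud(d)*1000; s=env.observe(); print(s['position'],s['ft_force'],s['grip_width'])
for v in range(236,262,3): print(v,P[v,[246,252,256,390,394,398],2].round(0))
E
```

```text
[ 0.34943067 -0.2689532  -0.00221197] [0.40440484 0.4705359  0.2290442 ] 0.04876776563259816
236 [ 0. -0. -0. -0.  0. -0.]
239 [ 1. -0.  1.  0. -1.  0.]
242 [ 1. -0. -0. -1.  1.  1.]
245 [ 12.  12.  11.  12. 147.  -0.]
248 [15. 15. 15. 16. 15. 15.]
251 [ 19.  18.  18. 147.  19.  18.]
254 [21. 23. 20. 22. 22. 21.]
257 [24. 25. 24. 25. 24. 24.]
260 [26. 26. 26. 26. 26. 27.]
```

View pics/g4.png

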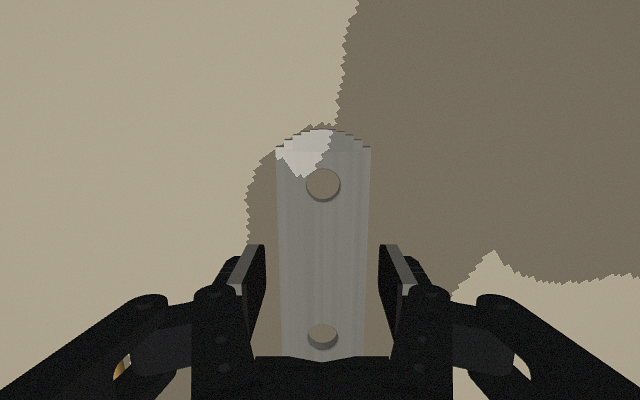

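The tips are at about z 11 mm (pads at columns 262 and 382) and the gauge is centred. I go down about 9 mm more.

move_arm:
  motion:
    - [[0,0,0.08],[0,0,0]]
    - [[0,0,0.06],[0,0,0]]
    - [[0,0,0.03],[0,0,0]]
    - [[0,0,0],[0,0,0]]
    - [[0,0,0],[0,0,0]]

```text
time_s: 23.2
position: [0.3496, -0.2691, -0.0094]
tool_rot: [[0.832, -0.555, 0.001], [-0.555, -0.832, -0.001], [0.001, 0.0, -1.0]]
ft_force: [-3.0, 2.6, 17.8]
grip_width: 0.0489
gripper_force: 8.6
```

move_arm:
  motion:
    - [[0,0,-0.07],[0,0,0]]
    - [[0,0,0],[0,0,0]]
    - [[0,0,0],[0,0,0]]

```text
time_s: 23.5
position: [0.3496, -0.2691, -0.0069]
tool_rot: [[0.832, -0.555, 0.0], [-0.555, -0.832, 0.0], [0.0, -0.0, -1.0]]
ft_force: [-0.4, 0.2, -0.6]
grip_width: 0.0487
gripper_force: 0.0
```

move_arm:
  motion:
    - [[0,0,0],[0,0,0]]
    - [[0,0,0],[0,0,0]]
    - [[0,0,0],[0,0,0]]
    - [[0,0,0],[0,0,0]]
  claw: 0.54

```text
time_s: 23.9
position: [0.3495, -0.2691, -0.0069]
tool_rot: [[0.832, -0.555, -0.0], [-0.555, -0.832, 0.0], [-0.0, -0.0, -1.0]]
ft_force: [0.1, -1.1, 0.3]
grip_width: 0.0397
gripper_force: 0.0
```

move_arm:
  motion:
    - [[0,0,0],[0,0,0]]
    - [[0,0,0],[0,0,0]]
    - [[0,0,0],[0,0,0]]
    - [[0,0,0],[0,0,0]]
  claw: 1
  force: 60

```text
time_s: 24.3
position: [0.3495, -0.2692, -0.0065]
tool_rot: [[0.832, -0.555, 0.0], [-0.555, -0.832, -0.0], [0.0, 0.0, -1.0]]
ft_force: [-1.7, 0.7, 6.6]
grip_width: 0.0358
gripper_force: 59.2
```

Gripped: 35.8 mm shows for the 38 mm plate. Lifting now.

move_arm:
  motion:
    - [[0,0,-0.1],[0,0,0]]
    - [[0,0,-0.2],[0,0,0]]
    - [[0,0,-0.4],[0,0,0]]
    - [[0,0,-0.5],[0,0,0]]
    - [[0,0,-0.5],[0,0,0]]
    - [[0,0,-0.4],[0,0,0]]
    - [[0,0,-0.2],[0,0,0]]
    - [[0,0,0],[0,0,0]]

```text
time_s: 25.1
position: [0.3498, -0.2694, 0.1093]
tool_rot: [[0.832, -0.555, 0.002], [-0.555, -0.832, -0.002], [0.002, 0.001, -1.0]]
ft_force: [0.1, -0.2, -2.8]
grip_width: 0.0355
gripper_force: 60.4
```

```bash
python3 - <<'E'
from h import *
s=env.observe(); print(s['q'],s['grip_width'])
plan(.5193,.3728,.108,56)
E
```

```text
[-5.30332171e+01  1.88129628e+01  1.01309714e+02  2.57287584e-03
  5.97347212e+01  7.06812751e+01] 0.03551947453323971
at [ 349.8 -269.4  109.3] yaw -33.7 tilt [ 0.09 -0.11] -> shift units [-4.3100e+00 -1.2565e+01  5.0000e-03] turn units -11.214
```

move_arm:
  motion:
    - [[-0.12,-0.35,0],[0,0,0]]
    - [[-0.24,-0.7,0],[0,0,0]]
    - [[-0.24,-0.7,0],[0,0,0]]
    - [[-0.24,-0.7,0],[0,0,0]]
    - [[-0.24,-0.7,0],[0,0,0]]
    - [[-0.24,-0.7,0],[0,0,0]]
    - [[-0.24,-0.7,0],[0,0,0]]
    - [[-0.24,-0.7,0],[0,0,0]]
    - [[-0.24,-0.7,0],[0,0,0]]
    - [[-0.24,-0.7,0],[0,0,0]]
    - [[-0.24,-0.7,0],[0,0,0]]
    - [[-0.24,-0.7,0],[0,0,0]]
    - [[-0.24,-0.7,0],[0,0,0]]
    - [[-0.24,-0.7,0],[0,0,0]]
    - [[-0.24,-0.7,0],[0,0,0]]
    - [[-0.24,-0.7,0],[0,0,0]]
    - [[-0.24,-0.7,0],[0,0,0]]
    - [[-0.24,-0.7,0],[0,0,0]]
    - [[-0.12,-0.35,0],[0,0,0]]
    - [[0,0,0],[0,0,0]]

```text
time_s: 27.1
position: [0.519, 0.3766, 0.106]
tool_rot: [[0.833, -0.553, -0.002], [-0.553, -0.833, -0.001], [-0.002, 0.002, -1.0]]
ft_force: [0.4, -1.0, -2.6]
grip_width: 0.0357
gripper_force: 60.6
```

move_arm:
  motion:
    - [[0,0,0],[0,0,-0.4]]
    - [[0,0,0],[0,0,-0.8]]
    - [[0,0,0],[0,0,-0.8]]
    - [[0,0,0],[0,0,-0.8]]
    - [[0,0,0],[0,0,-0.8]]
    - [[0,0,0],[0,0,-0.8]]
    - [[0,0,0],[0,0,-0.8]]
    - [[0,0,0],[0,0,-0.8]]
    - [[0,0,0],[0,0,-0.8]]
    - [[0,0,0],[0,0,-0.8]]
    - [[0,0,0],[0,0,-0.8]]
    - [[0,0,0],[0,0,-0.8]]
    - [[0,0,0],[0,0,-0.8]]
    - [[0,0,0],[0,0,-0.8]]
    - [[0,0,0],[0,0,-0.4]]
    - [[0,0,0],[0,0,0]]
    - [[0,0,0],[0,0,0]]

```text
time_s: 28.8
position: [0.5193, 0.3741, 0.1075]
tool_rot: [[0.563, 0.827, -0.001], [0.827, -0.563, -0.001], [-0.001, -0.001, -1.0]]
ft_force: [-0.5, 0.0, -2.7]
grip_width: 0.0359
gripper_force: 60.6
```

```bash
python3 - <<'E'
from h import *
plan(.5193,.3728,.108,56)
wrist('r1')
E
```

```text
at [519.3 374.1 107.5] yaw 55.8 tilt [-0.08 -0.04] -> shift units [-0.022  0.014 -0.011] turn units -0.030
```

View pics/r1.png

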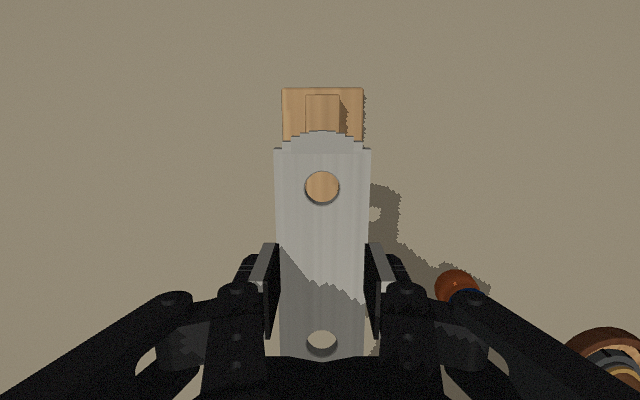

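The gauge is level over the rail. Its holes are at (322,187) and (321,342), the rail's far end is at columns 305–341 and row 95, and the foot's is at 282–364 and row 88. I compare both in world coordinates with the same camera.

```bash
python3 - <<'E'
from h import *
d=pickle.load(open('r1.pkl','rb')); P=cloud(d); g=d['frame'].astype(int)
zt=np.median(P[200:230,300:345,2]); print('plate top z',zt)
# hole blobs: inside plate, pixels whose depth is well below the plate
m=np.zeros((400,640),np.uint8); m[160:215,295:350]=(P[160:215,295:350,2]<zt-.02); m[325:357,295:350]=P[325:357,295:350,2]<zt-.02
n,l,st,c=cv2.connectedComponentsWithStats(m)
for i in range(1,n):
    if st[i][4]>50: print('hole',st[i],c[i],px(d,c[i][0],c[i][1],zt-.001))
a=px(d,322,187,zt);b=px(d,321,342.,zt);print('eye holes',a,b,np.linalg.norm(a-b),(a+b)/2,np.degrees(np.arctan2(*(a-b)[1::-1])))
Q=P[80:150,270:375].reshape(-1,3)
s=env.observe(); R=np.asarray(s['tool_rot']);p=np.asarray(s['position'])
T=(Q-p)@R   # tool coords
for lo,hi,n in((.021,.031,'rail'),(.004,.012,'foot')):
    k=(Q[:,2]>lo)&(Q[:,2]<hi); t=T[k]; print(n,k.sum(),'x',np.percentile(t[:,0],[99,100])*1000,'y',np.percentile(t[:,1],[0,1,99,100])*1000,'z',np.median(Q[k,2]))
    for x0 in np.arange(.055,.085,.004):
        kk=abs(t[:,0]-x0)<.002
        if kk.sum()>5: print('  x%.3f mid y %.2f w %.1f'%(x0,(t[kk,1].min()+t[kk,1].max())*500,np.ptp(t[kk,1])*1000))
for u,v,z,e in((323,95,.026,.07),(323,87.5,.008,.075)):
    q=(px(d,u,v,z)-p)@R; print('end tool coords',q*1000)
for n,q in (('a',a),('b',b)): print(n,((q-p)@R)*1000)
E
```

```text
plate top z 0.11979224206412795
hole [305 172  34  30 792] [321.63888889 186.29166667] [0.540399   0.40283492 0.11879224]
hole [307 330  29  19 391] [321.37084399 338.79795396] [0.50034353 0.34423827 0.11879224]
eye holes [0.5404866  0.40270696 0.11979224] [0.4996805  0.34355989 0.11979224] 0.07185758588478516 [0.52008355 0.37313342 0.11979224] 55.39785675892692
rail 1245 x [72.54058011 72.56674175] y [-9.4739395  -9.29878814 12.33747658 12.44680219] z 0.026051611400576713
  x0.055 mid y 1.52 w 21.8
  x0.059 mid y 1.45 w 21.9
  x0.063 mid y 1.50 w 21.7
  x0.067 mid y 1.46 w 21.6
  x0.071 mid y 1.50 w 21.5
foot 2508 x [77.48205788 77.54833254] y [-26.45309923 -25.99900699  29.26663205  29.72141502] z 0.008034652519163493
  x0.055 mid y 1.48 w 55.4
  x0.059 mid y 1.49 w 55.2
  x0.063 mid y 1.49 w 54.7
  x0.067 mid y 1.93 w 55.5
  x0.071 mid y 1.50 w 55.9
  x0.075 mid y 1.49 w 55.8
  x0.079 mid y 1.44 w 54.0
end tool coords [72.53413721  2.12606638 81.55634781]
end tool coords [77.76466973  2.18540674 99.55107261]
a [ 35.34725376   1.42414301 -12.19821406]
b [-36.50876103   0.95452705 -12.1257717 ]
```

move_arm:
  motion:
    - [[0.03,0.003,0.1],[0,0,0]]
    - [[0.02,0.003,0.3],[0,0,0]]
    - [[0,0,0.3],[0,0,0]]
    - [[0,0,0.2],[0,0,0]]
    - [[0,0,0.15],[0,0,0]]
    - [[0,0,0.1],[0,0,0]]
    - [[0,0,0.05],[0,0,0]]
    - [[0,0,0],[0,0,0]]
    - [[0,0,0],[0,0,0]]

```text
time_s: 29.75
position: [0.5215, 0.3768, 0.0486]
tool_rot: [[0.561, 0.828, 0.001], [0.828, -0.561, 0.0], [0.001, 0.0, -1.0]]
ft_force: [0.4, 0.1, -0.7]
grip_width: 0.0353
gripper_force: 60.6
```

```bash
python3 - <<'E'
from h import *
s=env.observe(); print(s['position'],s['ft_force'])
d=wrist('r2'); f=d['frame'][...,::-1]
cv2.imwrite('pics/r2c.png',np.hstack([cv2.resize(f[160:215,290:355],None,fx=6,fy=6,interpolation=cv2.INTER_CUBIC),cv2.resize(f[315:370,290:355],None,fx=6,fy=6,interpolation=cv2.INTER_CUBIC)]))
P=cloud(d)
for v in range(170,206,3): print(v,(P[v,304:342:3,2]*1000).round(0).astype(int))
E
```

```text
[0.5214682  0.37683592 0.04863918] [ 0.44224257  0.09175367 -0.67117   ]
170 [61 62 61 61 61 61 61 61 62 61 62 61 61]
173 [60 62 62 59 43 44 45 45 42 60 61 61 62]
176 [61 61 25 41 43 47 46 47 45 40 60 61 63]
179 [61 27 25 40 45 46 47 46 44 40 26 62 62]
182 [61 25 26 25 42 47 45 45 41 26 26 26 60]
185 [60 26 26 25 26 26 42 26 26 27 27 26 61]
188 [60 26 27 27 26 26 26 26 26 27 26 27 60]
191 [61 27 27 26 27 27 25 26 26 25 25 26 61]
194 [62 56 25 26 27 26 28 27 25 26 26 57 61]
197 [61 58 57 26 26 25 26 27 25 26 57 60 61]
200 [61 60 60 56 24 26 26 25 26 57 61 60 61]
203 [61 62 61 61 59 58 57 57 59 62 62 61 60]
```

View pics/r2c.png

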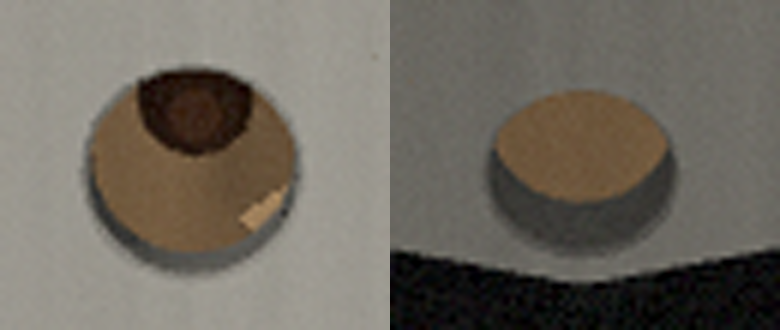

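The dowel tip shows in the far hole at about pixel (322,178) and the hole's centre is at (321.5,187.5). I compute the offset.

```bash
python3 - <<'E'
from h import *
d=pickle.load(open('r2.pkl','rb')); P=cloud(d); s=env.observe(); R=np.asarray(s['tool_rot']);p=np.asarray(s['position'])
t=lambda u,v,z: ((px(d,u,v,z)-p)@R*1000).round(2)
print('hole',t(321.5,187.5,.061),'near hole',t(386.5-390/6+0.3,343.5,.061),'dowel',t(322.1,177.8,.046))
Q=P[160:205,300:345].reshape(-1,3); k=(Q[:,2]>.038)&(Q[:,2]<.050); T=(Q[k]-p)@R*1000
k2=T[:,2]<np.percentile(T[:,2],40); print('dowel depth pts',T.mean(0),'top',T[k2].mean(0),'x',T[:,0].min(),T[:,0].max(),'y',T[:,1].min(),T[:,1].max())
Q=P[60:160,250:400].reshape(-1,3); k=(Q[:,2]>.022)&(Q[:,2]<.030); T=(Q[k]-p)@R*1000; print('rail end x',np.percentile(T[:,0],99.5),'y',T[:,1].min(),T[:,1].max(),k.sum())
b=P[10:60,100:600].reshape(-1,3); b=b[abs(b[:,2])<.01]; print('bench fit',np.linalg.lstsq(np.c_[(b-p)[:,:2]@R[:2,:2],np.ones(len(b))],b[:,2],rcond=None)[0])
E
```

```text
hole [ 35.31   1.19 -12.31] near hole [-37.05   1.3  -12.36] dowel [36.15  1.44  2.69]
dowel depth pts [35.66300072  1.38304036  4.64232896] top [36.04692071  1.47943434  2.67323074] x 31.633945033629665 38.47375398797667 y -2.71317801150599 5.511727340839212
rail end x 69.61207100040609 y -9.678638804672516 12.407926505939642 1485
bench fit [-0.0015355  -0.00036918  0.00025577]
```

move_arm:
  motion:
    - [[0.016,0.004,0],[0,0,0]]
    - [[0,0,0.08],[0,0,0]]
    - [[0,0,0.06],[0,0,0]]
    - [[0,0,0.06],[0,0,0]]
    - [[0,0,0.06],[0,0,0]]
    - [[0,0,0.04],[0,0,0]]
    - [[0,0,0],[0,0,0]]

```text
time_s: 30.5
position: [0.5217, 0.3772, 0.0328]
tool_rot: [[0.561, 0.828, -0.001], [0.828, -0.561, -0.0], [-0.001, -0.0, -1.0]]
ft_force: [-0.3, -0.8, -2.4]
grip_width: 0.0357
gripper_force: 60.6
```

Both holes are over the dowels with no side force. I go on down.

move_arm:
  motion:
    - [[0,0,0.06],[0,0,0]]
    - [[0,0,0.06],[0,0,0]]
    - [[0,0,0.05],[0,0,0]]
    - [[0,0,0.03],[0,0,0]]
    - [[0,0,0.02],[0,0,0]]
    - [[0,0,0.02],[0,0,0]]
    - [[0,0,0],[0,0,0]]

```text
time_s: 31.2
position: [0.5218, 0.3773, 0.0211]
tool_rot: [[0.561, 0.828, -0.0], [0.828, -0.561, -0.0], [-0.0, -0.0, -1.0]]
ft_force: [0.9, -0.6, -2.2]
grip_width: 0.0357
gripper_force: 60.6
```

move_arm:
  motion:
    - [[0,0,0.02],[0,0,0]]
    - [[0,0,0.02],[0,0,0]]
    - [[0,0,0],[0,0,0]]

```text
time_s: 31.5
position: [0.5219, 0.3773, 0.0196]
tool_rot: [[0.561, 0.828, 0.0], [0.828, -0.561, 0.0], [0.0, 0.0, -1.0]]
ft_force: [-0.9, -1.4, 2.5]
grip_width: 0.0355
gripper_force: 61.0
```

Seated at the expected height. Releasing.

move_arm:
  motion:
    - [[0,0,0],[0,0,0]]
    - [[0,0,0],[0,0,0]]
    - [[0,0,0],[0,0,0]]
    - [[0,0,0],[0,0,0]]
    - [[0,0,-0.1],[0,0,0]]
    - [[0,0,-0.3],[0,0,0]]
    - [[0,0,-0.6],[0,0,0]]
    - [[0,0,-0.6],[0,0,0]]
    - [[0,0,-0.4],[0,0,0]]
    - [[0,0,0],[0,0,0]]
    - [[0,0,0],[0,0,0]]
  claw: 0.43

```text
time_s: 32.6
position: [0.5217, 0.3772, 0.119]
tool_rot: [[0.561, 0.828, -0.0], [0.828, -0.561, -0.0], [-0.0, -0.0, -1.0]]
ft_force: [-0.7, -0.1, -0.5]
grip_width: 0.0486
gripper_force: 0.0
```

```bash
python3 - <<'E'
from h import *
d=wrist('r3'); P=cloud(d); s=env.observe(); R=np.asarray(s['tool_rot']);p=np.asarray(s['position']); print(s['grip_width'],p)
# gauge & rail heights in wrist, laps etc
for v in range(100,340,20): print(v,(P[v,290:360:8,2]*1000).round(0).astype(int))
t=viewer.get_image('top'); pickle.dump(t,open('top2.pkl','wb')); Q=cloud(t)
for n,c in (('rail',(521,375)),('LL',(655,-130)),('LS',(629,115)),('tube',(445.7,-2.5)),('rnd',(465,-144.5))):
    q=Q.reshape(-1,3); k=np.hypot(q[:,0]*1000-c[0],q[:,1]*1000-c[1])<(75 if n=='rail' else 40); z=q[k]; z=z[(z[:,2]<.07)&(z[:,2]>(.03 if n=='rail' else .05 if n[0]=='L' else .012))]; print(n,len(z),z.mean(0).round(4) if len(z) else '',z[:,2].max() if len(z) else '')
plan(.4457,-.0035,.10,0)
E
```

```text
0.048899249732285405 [0.52139599 0.37705613 0.11819423]
100 [ 7  8  8  9  8 10  7  9  7]
120 [ 9  8 26 32 32 26 25  8  8]
140 [ 7 33 33 31 31 32 31 32  8]
160 [ 8 31 32 29 45 30 32 32  7]
180 [ 9 32 31 33 32 33 32 33  9]
200 [ 9 32 32 33 32 31 32 32  6]
220 [ 8 32 32 32 32 32 33 32  8]
240 [ 8 33 32 32 31 32 32 32  9]
260 [ 7 32 32 32 46 32 33 31  9]
280 [ 8  8  8 26 25 26  8  8  9]
300 [ 1  0  0  0  1  0  0  1 -1]
320 [-1  0  0  1  0  0  1  0  0]
rail 370 [0.5127 0.3644 0.0329] 0.04817594616180765
LL 84 [ 0.6514 -0.1313  0.0606] 0.0668463319317889
LS 83 [0.6282 0.1146 0.0611] 0.06968838849696102
tube 40 [ 0.4448 -0.0041  0.0251] 0.03127835546556401
rnd 64 [ 0.4638 -0.1456  0.0184] 0.02364804144972732
at [521.3 377.  117.8] yaw 55.9 tilt [-0.12 -0.06] -> shift units [-7.147  3.017  0.368] turn units 6.985
```

The gauge lies flat at 32 mm all over with both dowels through, and both laps sit in their rests. Next, the tube bead.

move_arm:
  motion:
    - [[-0.65,0.274,0],[0,0,0]]
    - [[-0.65,0.274,0],[0,0,0]]
    - [[-0.65,0.274,0],[0,0,0]]
    - [[-0.65,0.274,0],[0,0,0]]
    - [[-0.65,0.274,0],[0,0,0]]
    - [[-0.65,0.274,0],[0,0,0]]
    - [[-0.65,0.274,0],[0,0,0]]
    - [[-0.65,0.274,0],[0,0,0]]
    - [[-0.65,0.274,0],[0,0,0]]
    - [[-0.65,0.274,0],[0,0,0]]
    - [[-0.65,0.274,0],[0,0,0]]
    - [[0,0,0],[0,0,0.87]]
    - [[0,0,0],[0,0,0.87]]
    - [[0,0,0],[0,0,0.87]]
    - [[0,0,0],[0,0,0.87]]
    - [[0,0,0],[0,0,0.87]]
    - [[0,0,0],[0,0,0.87]]
    - [[0,0,0],[0,0,0.87]]
    - [[0,0,0],[0,0,0.9]]
    - [[0,0,0],[0,0,0]]

```text
time_s: 34.7
position: [0.4457, -0.0031, 0.1184]
tool_rot: [[1.0, -0.002, -0.002], [-0.002, -1.0, 0.001], [-0.002, -0.001, -1.0]]
ft_force: [0.5, -0.2, -0.7]
grip_width: 0.049
gripper_force: 0.0
```

```bash
python3 - <<'E'
from h import *
s=env.observe(); p=np.asarray(s['position'])
d=wrist('b1w'); P=cloud(d).reshape(-1,3); H=cv2.cvtColor(d['frame'],cv2.COLOR_RGB2HSV).reshape(-1,3)
k=(H[:,0]>60)&(H[:,0]<95)&(H[:,1]>50)&(np.hypot(*(P[:,:2]-p[:2]).T)<.05)&(P[:,2]>.02)
q=P[k]; print('tube top',k.sum(),q.mean(0),(q.min(0)+q.max(0))/2,np.ptp(q,axis=0))
m=(q.min(0)+q.max(0))/2
plan(m[0],m[1],.0,0)
D=pickle.load(open('top.pkl','rb')); Q=cloud(D).reshape(-1,3); r=np.hypot(Q[:,0]-.5507,Q[:,1]+.3855)
for a in range(0,75,5):
    kk=(r*1000>=a)&(r*1000<a+5); print(a,np.percentile(Q[kk,2]*1000,[10,50,90]).round(1),end=' ')
E
```

```text
tube top 3916 [ 0.45669335 -0.00401483  0.17295466] [ 0.45156782 -0.00323102  0.12040364] [0.03286081 0.09969953 0.20072894]
at [445.8  -3.1 118.5] yaw 0.1 tilt [-0.08  0.02] -> shift units [0.12  0.003 2.37 ] turn units 0.015
0 [2.4 4.9 8.1] 5 [2.  5.  9.2] 10 [2.2 5.6 8.7] 15 [1.8 5.2 8. ] 20 [2.2 5.6 8.4] 25 [2.6 5.3 8.6] 30 [2.5 5.9 8.2] 35 [2.2 5.3 8.4] 40 [1.4 5.1 8.1] 45 [1.4 5.  8.9] 50 [2.7 6.5 9.8] 55 [ 6.5 10.4 15.2] 60 [ 0.3 18.6 26. ] 65 [-2.1 27.  31.1] 70 [-4.  -0.5  3.3]
```

```bash
python3 - <<'E'
from h import *
s=env.observe(); p=np.asarray(s['position'])
d=pickle.load(open('b1w.pkl','rb')); P=cloud(d).reshape(-1,3); H=cv2.cvtColor(d['frame'],cv2.COLOR_RGB2HSV).reshape(-1,3)
k=(H[:,0]>60)&(H[:,0]<95)&(H[:,1]>50)&(np.hypot(*(P[:,:2]-p[:2]).T)<.05)&(P[:,2]>.0235)&(P[:,2]<.030)
q=P[k]; m=(q.min(0)+q.max(0))/2; print(k.sum(),q.mean(0),m,np.ptp(q,axis=0))
plan(m[0],m[1],.0,0)
E
```

```text
452 [ 0.44825625 -0.00214909  0.02598257] [ 0.44800086 -0.00239384  0.02594956] [0.01833617 0.01782172 0.00460223]
at [445.8  -3.1 118.5] yaw 0.1 tilt [-0.08  0.02] -> shift units [ 0.049 -0.014  2.37 ] turn units 0.015
```

move_arm:
  motion:
    - [[0.03,-0.012,0.3],[0,0,0]]
    - [[0,0,0.5],[0,0,0]]
    - [[0,0,0.5],[0,0,0]]
    - [[0,0,0.4],[0,0,0]]
    - [[0,0,0.3],[0,0,0]]
    - [[0,0,0.2],[0,0,0]]
    - [[0,0,0.12],[0,0,0]]
    - [[0,0,0.05],[0,0,0]]
    - [[0,0,0],[0,0,0]]
    - [[0,0,0],[0,0,0]]

```text
time_s: 35.75
position: [0.4479, -0.0027, 0.0011]
tool_rot: [[1.0, -0.0, 0.001], [-0.0, -1.0, -0.0], [0.001, 0.0, -1.0]]
ft_force: [0.1, -0.5, -0.2]
grip_width: 0.0484
gripper_force: 0.0
```

move_arm:
  motion:
    - [[0,0,0],[0,0,0]]
    - [[0,0,0],[0,0,0]]
    - [[0,0,0],[0,0,0]]
    - [[0,0,0],[0,0,0]]
    - [[0,0,0],[0,0,0]]
  claw: 1
  force: 22

```text
time_s: 36.25
position: [0.4478, -0.0027, 0.001]
tool_rot: [[1.0, -0.001, 0.001], [-0.001, -1.0, -0.0], [0.001, 0.0, -1.0]]
ft_force: [-1.1, 0.0, 6.3]
grip_width: 0.017
gripper_force: 21.8
```

move_arm:
  motion:
    - [[0,0,-0.1],[0,0,0]]
    - [[0,0,-0.2],[0,0,0]]
    - [[0,0,-0.4],[0,0,0]]
    - [[0,0,-0.5],[0,0,0]]
    - [[0,0,-0.5],[0,0,0]]
    - [[0,0,-0.2],[0,0,0]]
    - [[0,0,0],[0,0,0]]

```text
time_s: 36.95
position: [0.4481, -0.0027, 0.0968]
tool_rot: [[1.0, -0.001, 0.003], [-0.001, -1.0, -0.001], [0.003, 0.001, -1.0]]
ft_force: [0.4, 0.6, -0.7]
grip_width: 0.0171
gripper_force: 21.5
```

```bash
python3 - <<'E'
from h import *
plan(.531,-.386,.09,0); print(env.observe()['grip_width'])
E
```

```text
at [448.1  -2.7  96.8] yaw -0.0 tilt [ 0.16 -0.04] -> shift units [1.662 7.665 0.147] turn units -0.004
0.01710490455079038
```

move_arm:
  motion:
    - [[0.06,0.3,0],[0,0,0]]
    - [[0.13,0.6,0],[0,0,0]]
    - [[0.13,0.6,0],[0,0,0]]
    - [[0.13,0.6,0],[0,0,0]]
    - [[0.13,0.6,0],[0,0,0]]
    - [[0.13,0.6,0],[0,0,0]]
    - [[0.13,0.6,0],[0,0,0]]
    - [[0.13,0.6,0],[0,0,0]]
    - [[0.13,0.6,0],[0,0,0]]
    - [[0.13,0.6,0],[0,0,0]]
    - [[0.13,0.6,0],[0,0,0]]
    - [[0.13,0.6,0],[0,0,0]]
    - [[0.13,0.6,0],[0,0,0]]
    - [[0.042,0.165,0],[0,0,0]]
    - [[0,0,0.3],[0,0,0]]
    - [[0,0,0.4],[0,0,0]]
    - [[0,0,0.3],[0,0,0]]
    - [[0,0,0.2],[0,0,0]]
    - [[0,0,0.1],[0,0,0]]
    - [[0,0,0],[0,0,0]]

```text
time_s: 38.95
position: [0.5303, -0.3855, 0.03]
tool_rot: [[1.0, -0.001, -0.001], [-0.001, -1.0, 0.001], [-0.001, -0.001, -1.0]]
ft_force: [-1.4, 0.2, -0.1]
grip_width: 0.0171
gripper_force: 21.6
```

```bash
python3 - <<'E'
from h import *
plan(.531,-.386,.007,0)
d=wrist('d1'); P=cloud(d).reshape(-1,3)
k=(P[:,2]>.024)&(P[:,2]<.034)&(np.hypot(P[:,0]-.551,P[:,1]+.386)<.09)&(np.hypot(P[:,0]-.551,P[:,1]+.386)>.055)
q=P[k]; A=np.c_[2*q[:,:2],np.ones(len(q))]; x=np.linalg.lstsq(A,(q[:,:2]**2).sum(1),rcond=None)[0]; print('dish fit',x[:2],np.sqrt(x[2]+x[0]**2+x[1]**2),k.sum())
E
```

```text
at [ 530.3 -385.5   30. ] yaw -0.0 tilt [-0.05  0.06] -> shift units [0.015 0.011 0.459] turn units -0.004
dish fit [ 0.55268483 -0.38445892] 0.06599057274256469 12699
```

move_arm:
  motion:
    - [[0,0,0.15],[0,0,0]]
    - [[0,0,0.1],[0,0,0]]
    - [[0,0,0.08],[0,0,0]]
    - [[0,0,0.05],[0,0,0]]
    - [[0,0,0.03],[0,0,0]]
    - [[0,0,0.02],[0,0,0]]
    - [[0,0,0],[0,0,0]]
    - [[0,0,0],[0,0,0]]

```text
time_s: 39.8
position: [0.5305, -0.386, 0.0093]
tool_rot: [[1.0, -0.001, 0.0], [-0.001, -1.0, -0.0], [0.0, 0.0, -1.0]]
ft_force: [-0.2, 0.2, -0.5]
grip_width: 0.0168
gripper_force: 21.6
```

move_arm:
  motion:
    - [[0,0,0.015],[0,0,0]]
    - [[0,0,0.015],[0,0,0]]
    - [[0,0,0],[0,0,0]]
    - [[0,0,0],[0,0,0]]

```text
time_s: 40.2
position: [0.5304, -0.3859, 0.0077]
tool_rot: [[1.0, -0.001, -0.0], [-0.001, -1.0, -0.0], [-0.0, 0.0, -1.0]]
ft_force: [-0.1, -0.7, 0.3]
grip_width: 0.0172
gripper_force: 21.5
```

move_arm:
  motion:
    - [[0,0,0.012],[0,0,0]]
    - [[0,0,0],[0,0,0]]
    - [[0,0,0],[0,0,0]]

```text
time_s: 40.5
position: [0.5305, -0.386, 0.0071]
tool_rot: [[1.0, -0.001, 0.0], [-0.001, -1.0, -0.0], [0.0, 0.0, -1.0]]
ft_force: [-0.5, 0.2, 1.0]
grip_width: 0.0175
gripper_force: 21.6
```

move_arm:
  motion:
    - [[0,0,0.012],[0,0,0]]
    - [[0,0,0],[0,0,0]]
    - [[0,0,0],[0,0,0]]

```text
time_s: 40.8
position: [0.5306, -0.386, 0.0071]
tool_rot: [[1.0, -0.001, 0.0], [-0.001, -1.0, -0.0], [0.0, 0.0, -1.0]]
ft_force: [-0.9, 0.8, 4.5]
grip_width: 0.0169
gripper_force: 22.0
```

Contact. Releasing with a small opening.

move_arm:
  motion:
    - [[0,0,0],[0,0,0]]
    - [[0,0,0],[0,0,0]]
    - [[0,0,0],[0,0,0]]
    - [[0,0,0],[0,0,0]]
    - [[0,0,-0.1],[0,0,0]]
    - [[0,0,-0.2],[0,0,0]]
    - [[0,0,-0.4],[0,0,0]]
    - [[0,0,-0.6],[0,0,0]]
    - [[0,0,-0.6],[0,0,0]]
    - [[0,0,-0.3],[0,0,0]]
    - [[0,0,0],[0,0,0]]
  claw: 0.6

```text
time_s: 41.9
position: [0.5313, -0.3867, 0.1199]
tool_rot: [[1.0, -0.001, 0.004], [-0.001, -1.0, -0.004], [0.004, 0.004, -1.0]]
ft_force: [-0.0, 0.3, -1.3]
grip_width: 0.034
gripper_force: 0.0
```

```bash
python3 - <<'E'
from h import *
d=wrist('d2'); P=cloud(d).reshape(-1,3); H=cv2.cvtColor(d['frame'],cv2.COLOR_RGB2HSV).reshape(-1,3)
k=(H[:,0]>60)&(H[:,0]<95)&(H[:,1]>50)&(P[:,2]>.01)&(P[:,2]<.045)&(np.hypot(P[:,0]-.551,P[:,1]+.386)<.06)
q=P[k]; print(k.sum(),q.min(0),q.max(0)); t=q[q[:,2]>.029]; print(len(t),t.mean(0),np.ptp(t,axis=0))
plan(.466,-.1445,.12,0)
E
```

```text
599 [ 0.52180119 -0.39457346  0.01002422] [ 0.53992311 -0.37691612  0.03433554]
462 [ 0.53109617 -0.38587236  0.0320091 ] [0.01811377 0.01760308 0.00519866]
at [ 530.7 -386.1  117.8] yaw -0.0 tilt [ 0.1 -0.1] -> shift units [-1.297 -4.832 -0.055] turn units -0.004
```

The tube bead stands upright in the dish, its top at 32 mm. Now the round bead.

move_arm:
  motion:
    - [[-0.144,-0.537,0],[0,0,0]]
    - [[-0.144,-0.537,0],[0,0,0]]
    - [[-0.144,-0.537,0],[0,0,0]]
    - [[-0.144,-0.537,0],[0,0,0]]
    - [[-0.144,-0.537,0],[0,0,0]]
    - [[-0.144,-0.537,0],[0,0,0]]
    - [[-0.144,-0.537,0],[0,0,0]]
    - [[-0.144,-0.537,0],[0,0,0]]
    - [[-0.144,-0.537,0],[0,0,0]]
    - [[0,0,0],[0,0,0]]
    - [[0,0,0],[0,0,0]]
  claw: 0.38

```text
time_s: 43.05
position: [0.4657, -0.144, 0.116]
tool_rot: [[1.0, 0.0, -0.001], [0.0, -1.0, 0.0], [-0.001, -0.0, -1.0]]
ft_force: [0.0, -0.8, -1.0]
grip_width: 0.0525
gripper_force: 0.0
```

```bash
python3 - <<'E'
from h import *
s=env.observe(); p=np.asarray(s['position'])
d=wrist('b2w'); P=cloud(d).reshape(-1,3); H=cv2.cvtColor(d['frame'],cv2.COLOR_RGB2HSV).reshape(-1,3)
k=(H[:,0]>60)&(H[:,0]<95)&(H[:,1]>50)&(np.hypot(*(P[:,:2]-p[:2]).T)<.05)&(P[:,2]>.0175)&(P[:,2]<.024)
q=P[k]; m=(q.min(0)+q.max(0))/2; print(k.sum(),q.mean(0),m,np.ptp(q,axis=0),s['grip_width'])
plan(m[0],m[1],-.002,0)
E
```

```text
542 [ 0.46716244 -0.1441887   0.01967335] [ 0.46694249 -0.14471507  0.01968831] [0.02107915 0.02106358 0.0043404 ] 0.052523564730570675
at [ 465.9 -144.6  116. ] yaw -0.0 tilt [-0.03  0.01] -> shift units [2.200e-02 2.000e-03 2.361e+00] turn units -0.005
```

move_arm:
  motion:
    - [[0.022,0,0.3],[0,0,0]]
    - [[0,0,0.5],[0,0,0]]
    - [[0,0,0.5],[0,0,0]]
    - [[0,0,0.4],[0,0,0]]
    - [[0,0,0.3],[0,0,0]]
    - [[0,0,0.2],[0,0,0]]
    - [[0,0,0.11],[0,0,0]]
    - [[0,0,0.05],[0,0,0]]
    - [[0,0,0],[0,0,0]]
    - [[0,0,0],[0,0,0]]

```text
time_s: 44.1
position: [0.4672, -0.1444, -0.001]
tool_rot: [[1.0, -0.001, 0.001], [-0.001, -1.0, -0.001], [0.001, 0.001, -1.0]]
ft_force: [0.9, 0.2, 0.2]
grip_width: 0.0529
gripper_force: 0.0
```

move_arm:
  motion:
    - [[0,0,0],[0,0,0]]
    - [[0,0,0],[0,0,0]]
    - [[0,0,0],[0,0,0]]
    - [[0,0,0],[0,0,0]]
    - [[0,0,0],[0,0,0]]
  claw: 1
  force: 22

```text
time_s: 44.6
position: [0.4671, -0.1442, -0.001]
tool_rot: [[1.0, -0.001, 0.001], [-0.001, -1.0, -0.0], [0.001, 0.0, -1.0]]
ft_force: [-1.2, 0.1, 6.5]
grip_width: 0.0236
gripper_force: 21.4
```

move_arm:
  motion:
    - [[0,0,-0.1],[0,0,0]]
    - [[0,0,-0.2],[0,0,0]]
    - [[0,0,-0.4],[0,0,0]]
    - [[0,0,-0.5],[0,0,0]]
    - [[0,0,-0.5],[0,0,0]]
    - [[0,0,-0.3],[0,0,0]]
    - [[0,0,0],[0,0,0]]

```text
time_s: 45.3
position: [0.4678, -0.1447, 0.1008]
tool_rot: [[1.0, -0.001, 0.004], [-0.001, -1.0, -0.002], [0.004, 0.002, -1.0]]
ft_force: [0.2, 0.7, -0.7]
grip_width: 0.0235
gripper_force: 21.7
```

```bash
python3 - <<'E'
from h import *
plan(.571,-.3855,.10,0); s=env.observe(); print(s['grip_width'],s['gripper_force'])
d=wrist('b3'); p=np.asarray(s['position']); P=cloud(d).reshape(-1,3)-p; H=cv2.cvtColor(d['frame'],cv2.COLOR_RGB2HSV).reshape(-1,3)
k=(H[:,0]>60)&(H[:,0]<95)&(H[:,1]>50)&(np.hypot(P[:,0],P[:,1])<.03)&(abs(P[:,2])<.035); print(k.sum(),np.percentile(P[k],[2,50,98],axis=0))
E
```

```text
at [ 467.8 -144.7  100.8] yaw -0.0 tilt [ 0.23 -0.14] -> shift units [2.067 4.815 0.036] turn units -0.004
0.023532819073328493 21.71580585418269
2674 [[-0.00794815 -0.01187867  0.0107579 ]
 [ 0.00458089 -0.00020824  0.0199945 ]
 [ 0.01191353  0.01181094  0.02851053]]
```

move_arm:
  motion:
    - [[0.207,0.48,0],[0,0,0]]
    - [[0.207,0.48,0],[0,0,0]]
    - [[0.207,0.48,0],[0,0,0]]
    - [[0.207,0.48,0],[0,0,0]]
    - [[0.207,0.48,0],[0,0,0]]
    - [[0.207,0.48,0],[0,0,0]]
    - [[0.207,0.48,0],[0,0,0]]
    - [[0.207,0.48,0],[0,0,0]]
    - [[0.207,0.48,0],[0,0,0]]
    - [[0.207,0.48,0],[0,0,0]]
    - [[0,0,0.3],[0,0,0]]
    - [[0,0,0.4],[0,0,0]]
    - [[0,0,0.4],[0,0,0]]
    - [[0,0,0.2],[0,0,0]]
    - [[0,0,0.15],[0,0,0]]
    - [[0,0,0],[0,0,0]]
    - [[0,0,0],[0,0,0]]

```text
time_s: 47.05
position: [0.5705, -0.3845, 0.0266]
tool_rot: [[1.0, -0.001, 0.001], [-0.001, -1.0, -0.001], [0.001, 0.001, -1.0]]
ft_force: [0.4, 0.4, 0.0]
grip_width: 0.0238
gripper_force: 21.7
```

Target is about 5 mm, so 21.6 mm to go.

move_arm:
  motion:
    - [[0,0,0.12],[0,0,0]]
    - [[0,0,0.1],[0,0,0]]
    - [[0,0,0.08],[0,0,0]]
    - [[0,0,0.05],[0,0,0]]
    - [[0,0,0.03],[0,0,0]]
    - [[0,0,0.015],[0,0,0]]
    - [[0,0,0],[0,0,0]]
    - [[0,0,0],[0,0,0]]

```text
time_s: 47.85
position: [0.5703, -0.3844, 0.0064]
tool_rot: [[1.0, -0.001, 0.0], [-0.001, -1.0, -0.0], [0.0, 0.0, -1.0]]
ft_force: [-0.0, 0.9, -0.1]
grip_width: 0.0236
gripper_force: 21.7
```

move_arm:
  motion:
    - [[0,0,0.015],[0,0,0]]
    - [[0,0,0.01],[0,0,0]]
    - [[0,0,0],[0,0,0]]
    - [[0,0,0],[0,0,0]]

```text
time_s: 48.25
position: [0.5703, -0.3843, 0.0051]
tool_rot: [[1.0, -0.001, 0.0], [-0.001, -1.0, -0.0], [0.0, 0.0, -1.0]]
ft_force: [0.1, -0.2, 1.0]
grip_width: 0.0235
gripper_force: 21.8
```

move_arm:
  motion:
    - [[0,0,0.014],[0,0,0]]
    - [[0,0,0],[0,0,0]]
    - [[0,0,0],[0,0,0]]

```text
time_s: 48.55
position: [0.5703, -0.3843, 0.005]
tool_rot: [[1.0, -0.001, 0.0], [-0.001, -1.0, -0.0], [0.0, 0.0, -1.0]]
ft_force: [-1.5, 1.3, 5.3]
grip_width: 0.0238
gripper_force: 22.1
```

move_arm:
  motion:
    - [[0,0,0],[0,0,0]]
    - [[0,0,0],[0,0,0]]
    - [[0,0,0],[0,0,0]]
    - [[0,0,0],[0,0,0]]
    - [[0,0,-0.1],[0,0,0]]
    - [[0,0,-0.2],[0,0,0]]
    - [[0,0,-0.5],[0,0,0]]
    - [[0,0,-0.7],[0,0,0]]
    - [[0,0,-0.8],[0,0,0]]
    - [[-0.3,0,-0.8],[0,0,0]]
    - [[-0.5,0,-0.3],[0,0,0]]
    - [[-0.5,0,0],[0,0,0]]
    - [[-0.5,0,0],[0,0,0]]
    - [[-0.5,0,0],[0,0,0]]
    - [[0,0,0],[0,0,0]]
  claw: 0.55

```text
time_s: 50.05
position: [0.4533, -0.3844, 0.1757]
tool_rot: [[1.0, -0.003, 0.0], [-0.003, -1.0, -0.001], [0.0, 0.001, -1.0]]
ft_force: [0.8, -0.1, 0.3]
grip_width: 0.0384
gripper_force: 0.0
```

```bash
python3 - <<'E'
from h import *
t=viewer.get_image('top'); f=t['frame'][...,::-1]
cv2.imwrite('pics/final.png',cv2.resize(f[110:300,130:500],None,fx=2.16,fy=2.16,interpolation=cv2.INTER_CUBIC))
P=cloud(t).reshape(-1,3); H=cv2.cvtColor(t['frame'],cv2.COLOR_RGB2HSV).reshape(-1,3)
k=(H[:,0]>60)&(H[:,0]<95)&(H[:,1]>50)&(np.hypot(P[:,0]-.551,P[:,1]+.386)<.06)
for lo,hi in((.52,.548),(.552,.59)):
    q=P[k&(P[:,0]>lo)&(P[:,0]<hi)]; print(len(q),q.mean(0) if len(q) else '',q[:,2].max() if len(q) else '')
E
```

```text
30 [ 0.52874655 -0.38474383  0.03025028] 0.0351007894770472
47 [ 0.56779892 -0.38239656  0.02426755] 0.031035480110273683
```

View pics/final.png

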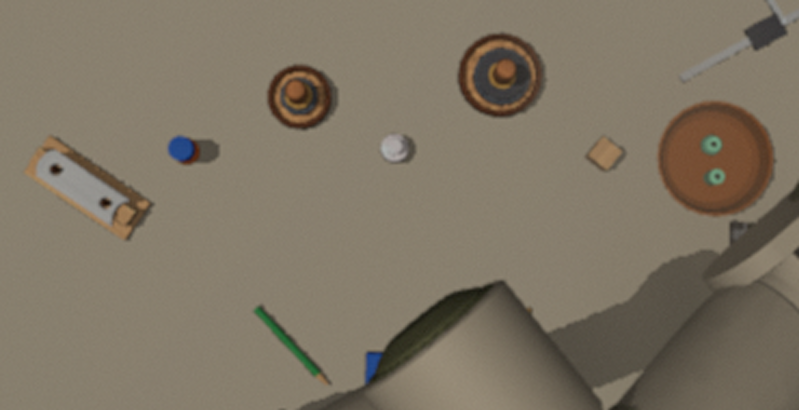

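The final picture shows:
- **Laps:** the small one is in its rest at (300,97) and the large one at (502,74).
- **Gauge:** it lies on the rail with dowels showing at (56,170) and (105,203).
- **Beads:** both stand in the dish at (712,144) and (716,177).

The arm is clear of everything.

```bash
python3 -c "
from rig import env
print(env.close_job())"
```

```text
the job is handed in; nothing more can be done
None
```

The job is handed in: both laps are face down in their rests, the gauge lies flat on its rail over both dowels, both beads stand in the dish, and the arm is clear of everything at about 50 s.

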